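# Unstack the turned lids onto their bowls

### The job

Take apart the stack of four turned wooden lids and put each lid on the bowl of its own size, the smallest lid on the smallest bowl and so on, so that its plug is down in the mouth and its flange lies flat on the rim. Leave all four bowls standing on the bench; do not tip over any lid or bowl, and leave the wax jar where it stands.

Things in the scene. Friction and masses are not known exactly. Their poses are not given: they have to be found in the camera images.
- lid1: smallest of four pale turned wooden lids, on top of the stack, 60 g. From below: plug 38 mm across, 7 thick; flange 76 mm across, 9 thick; upright round knob to grip, 34 mm across, 24 tall; 40 mm tall in all. Origin: centre of the plug's underside, z up. Rests loose on lid2's flat knob top, centred within 2 mm. Belongs on bowl1.
- bowl1: smallest of four loose pale wooden bowls, mouth up on the bench, 120 g: 44 mm tall, 74 mm across, mouth 54 mm inside, flat rim 9 mm wide, hollow to 12 mm above its underside. Origin: centre of the underside, z up. lid1 fits: plug in the mouth with 8 mm play all round, flange on the rim, lid origin then 37 mm above the bowl's.
- lid2: second smallest of four pale turned wooden lids, second from the top of the stack, 90 g. From below: plug 58 mm across, 7 thick; flange 96 mm across, 9 thick; upright round knob to grip, 34 mm across, 24 tall; 40 mm tall in all. Origin: centre of the plug's underside, z up. Rests loose on lid3's flat knob top, centred within 2 mm. Belongs on bowl2.
- bowl2: second smallest of four loose pale wooden bowls, mouth up on the bench, 200 g: 50 mm tall, 94 mm across, mouth 74 mm inside, flat rim 9 mm wide, hollow to 12 mm above its underside. Origin: centre of the underside, z up. lid2 fits: plug in the mouth with 8 mm play all round, flange on the rim, lid origin then 43 mm above the bowl's.
- lid3: second largest of four pale turned wooden lids, third from the top of the stack, 130 g. From below: plug 78 mm across, 7 thick; flange 116 mm across, 9 thick; upright round knob to grip, 34 mm across, 24 tall; 40 mm tall in all. Origin: centre of the plug's underside, z up. Rests loose on lid4's flat knob top, centred within 2 mm. Belongs on bowl3.
- bowl3: second largest of four loose pale wooden bowls, mouth up on the bench, 300 g: 56 mm tall, 114 mm across, mouth 94 mm inside, flat rim 9 mm wide, hollow to 12 mm above its underside. Origin: centre of the underside, z up. lid3 fits: plug in the mouth with 8 mm play all round, flange on the rim, lid origin then 49 mm above the bowl's.
- lid4: largest of four pale turned wooden lids, at the bottom of the stack, 180 g. From below: plug 98 mm across, 7 thick; flange 136 mm across, 9 thick; upright round knob to grip, 34 mm across, 24 tall; 40 mm tall in all. Origin: centre of the plug's underside, z up. Stands on a fixed black rubber disc 15 mm thick, 152 across. Belongs on bowl4.
- bowl4: largest of four loose pale wooden bowls, mouth up on the bench, 420 g: 62 mm tall, 134 mm across, mouth 114 mm inside, flat rim 9 mm wide, hollow to 12 mm above its underside. Origin: centre of the underside, z up. lid4 fits: plug in the mouth with 8 mm play all round, flange on the rim, lid origin then 55 mm above the bowl's.
- wax_jar: bystander: loose amber glass wax jar with a steel lid, 64 mm across, 75 mm tall, standing upright among the bowls, about 250 g. Origin: centre of its underside, z up. It stays on its spot.
Not all that is in view belongs to the job. Leave any orange look-alike of the lid2 alone. What is shaped like the lid3 but purple is not meant.

How it is judged (in metres and radians):
At the end, for the whole second after the job is handed in: Each lid sits on its own bowl: centred within 11 mm, its origin within 3 mm of the seated height above the bowl's origin (plug in the mouth, flange on the rim), lid and bowl level within 0.06 rad, the bowl standing on the bench, everything at rest (below 20 mm/s) (horizontal distance between lid1 and bowl1 below 0.011 m and z of lid1 in the frame of bowl1 between 0.034 and 0.04 m and angle between each of lid1, bowl1, lid2, bowl2, lid3, bowl3, lid4, bowl4's own z axis and vertical below 0.06 rad and height (world z) of each of bowl1, bowl2, bowl3, bowl4 below 0.006 m and linear speed of each of lid1, bowl1, lid2, bowl2, lid3, bowl3, lid4, bowl4 below 0.02 m/s and horizontal distance between lid2 and bowl2 below 0.011 m and z of lid2 in the frame of bowl2 between 0.04 and 0.046 m and horizontal distance between lid3 and bowl3 below 0.011 m and z of lid3 in the frame of bowl3 between 0.046 and 0.052 m and horizontal distance between lid4 and bowl4 below 0.011 m and z of lid4 in the frame of bowl4 between 0.052 and 0.058 m); the robot touches nothing.
It fails at once if a lid was tipped over (leaning more than 35 degrees) (angle between any of lid1, lid2, lid3, lid4's own z axis and vertical above 0.61 rad).
It fails at once if a bowl was tipped over (leaning more than 35 degrees) (angle between any of bowl1, bowl2, bowl3, bowl4's own z axis and vertical above 0.61 rad).
It fails at once if the wax jar was knocked over or pushed away (leaning over 0.3 rad or moved over 30 mm) (angle between wax_jar's own z axis and vertical above 0.3 rad or distance of wax_jar from where it was at the start of the episode above 0.03 m).
It also fails if it takes over 120 s, if anything falls off the work surface, if the arm or the gripper's body presses on something with over 40 N, if the wrist force passes 120 N, or if a joint passes its speed limit or range.

### The arm

A 6-joint arm with a two-finger parallel gripper is mounted at the origin on the work surface. World frame = base frame: x ahead of the robot, y to its left, z up, the work surface at z = 0. Lengths are in mm, angles in rad, forces in N, time in s.
With the tool pointing down it reaches from about 375 to 900 mm from the base axis. Payload 3.1 kg.
Tool frame: the origin (TCP) lies midway between the tips of the shut fingers; the grasp point (between the pads) lies 19 mm behind it; x points along the fingers, z is the direction in which the jaws open and shut, and the axes are right-handed (so a half turn about x gives the same grasp; the last joint's range is limited). The gripper opens to 87 mm and grips with 3 to 60 N. Pads are 19 mm wide; open, the fingers measure 117 mm over their backs; the gripper's body (75 mm by 190 mm) begins 51 mm behind the grasp point.
Start: joints at [0.956, 0.527, 1.433, -0, 1.181, -0.178], TCP at [264.359, 566.313, 222.548] pointing down, gripper open.
Joint ranges: [-3.08, 3.08], [-0.75, 2.2], [0.22, 2.44], [-1.43, 4.57], [0, 2.65], [-2.85, 2.85]. Speed limits (rad/s): [2.79, 2.79, 3.14, 3.14, 3.14, 3.14].

### API

Orientations are given as a unit quaternion [x, y, z, w].
In Python, from bench import env, optics, job gives the robot as it stands. The module is installed in compiled form; this text tells all that it offers.
- The arm moves only by the tool jog_arm, never from a script. Its argument "series" is a list of rows, each a list of 6 numbers: the shift along the tool's x, y, z in mm, then the turn, a rotation vector about the tool's x, y, z in degrees. A call has 1 to 12 rows; each row shifts and turns the commanded pose from where the row before left it, along the tool's axes as they then stand; what a row does not reach is not made up. A row lasts 1/10 s, in which the tool goes at most 50 mm and 8.59 degrees, less where a joint would pass 70% of its speed; a pose out of reach is approached as far as the arm can. A call is refused whole if a number of a shift passes 50 or a number of a turn 8.59, either way. A call with a gripper value outside its range is refused whole. "gripper" is the opening, from 0 (shut) to 1 (fully open), set as the call begins (left out, the last holds). The fingers move at their own pace and stop on an object; "grip_force" is the grip in N (left out, the last holds). Time passes only in rows, so rows that do not move let the fingers close. It gives the time, the measured TCP pose, the force and the opening at its end, in the units of the state.
- env.get_obs(): the state, without advancing time (a new reading comes with each control period).
- optics.get_image(name): name is "scene" or "top" or "wrist"; returns the picture (384x512x3 uint8, red, green, blue); there is no depth.
- optics.get_calibration(name): a dict with "mtx" (3x3 intrinsics, pixels), "T" (4x4, takes a point from camera to world coordinates). Camera axes: x right, y down, z forward; pixel columns grow to the right and rows downward; lengths in mm; the calibration is good to about 2 mm. A picture is of the moment at which its call begins: read the wrist's pose just before it. get_calibration takes no time and is no camera call; for the wrist camera it gives the pose at the moment of the call.
- job.close_job(): hands the job in, once; it reports no verdict.
The state is a dict: "t": time; "q": joint angles; "qd": joint speeds; "joint_torque": joint torques, N m; "position": TCP position; "tcp_rot": TCP orientation; "contact_force": force on the tool from outside, world axes, zero at the start; "torque": the same for the moment, N m; "gripper_width": finger opening in mm.
Only numpy, scipy, OpenCV 4.12 (cv2) and the standard library are available. Lean on these libraries where they do the work, as an engineer would, in place of code of your own. Each camera call takes 0.05 s, during which the arm holds its last target.

## Working session

There is one attempt and no reset: what is moved stays moved. The work goes in short steps, Python scripts to look and compute and a tool call to move; the robot and the scene stay as the last step left them, time stands still between calls to the robot, and variables do not carry over. Pictures are saved under pics/ and viewed, and the job is handed in when it is done.

Besides the shell and the picture viewer there is one more tool, called after "Call:" as a command line: name --pt "numbers of a row" for each row, then --argument value for the rest. jog_arm: Moves the arm, as the interface text tells. Its arguments: {"type":"object","properties":{"series":{"type":"array"},"gripper":{"type":"number"},"grip_force":{"type":"number"}},"required":["series"]}

```bash
mkdir -p pics; python3 - <<'E'
from bench import env, optics, job
import cv2
o=env.get_obs(); print(o)
for n in("scene","top","wrist"):
    c=optics.get_calibration(n); print(n,c['mtx'].round(1).tolist(),c['T'].round(3).tolist())
    cv2.imwrite(f"pics/{n}0.png",cv2.cvtColor(optics.get_image(n),cv2.COLOR_RGB2BGR))
E
```

```text
{'t': 0.0, 'q': array([ 9.55496685e-01,  5.28452310e-01,  1.43389587e+00, -1.08798322e-05,
        1.18138841e+00, -1.78515659e-01]), 'qd': array([ 0.00140366, -0.00029913,  0.00050927, -0.00065421,  0.00028664,
        0.00187993]), 'joint_torque': array([-1.64837929e-03, -4.40035379e+01, -1.76593351e+01,  6.31833239e-02,
        5.81951207e-02, -1.43095363e-04]), 'position': array([263.95039964, 565.72614537, 221.58219152]), 'tcp_rot': array([-0.38008494,  0.59715263,  0.37950411,  0.59575231]), 'contact_force': array([-0.06340667, -1.41831063,  0.13587147]), 'torque': array([-0.02672873, -0.01800464, -0.00084463]), 'gripper_width': 86.96602155497816}
scene [[496.9, 0.0, 258.0], [0.0, 496.9, 196.9], [0.0, 0.0, 1.0]] [[-0.122, 0.641, -0.758, 1574.234], [0.992, 0.089, -0.085, 120.786], [0.013, -0.763, -0.647, 998.604], [0.0, 0.0, 0.0, 1.0]]
top [[364.8, 0.0, 256.8], [0.0, 364.8, 193.2], [0.0, 0.0, 1.0]] [[0.003, -0.977, 0.211, 376.282], [-1.0, -0.002, 0.002, 16.827], [-0.001, -0.211, -0.977, 943.798], [0.0, 0.0, 0.0, 1.0]]
wrist [[280.3, 0.0, 258.9], [0.0, 280.3, 188.9], [0.0, 0.0, 1.0]] [[0.423, 0.865, 0.269, 191.194], [0.906, -0.403, -0.13, 601.21], [-0.004, 0.299, -0.954, 384.157], [0.0, 0.0, 0.0, 1.0]]
```

View pics/scene0.png

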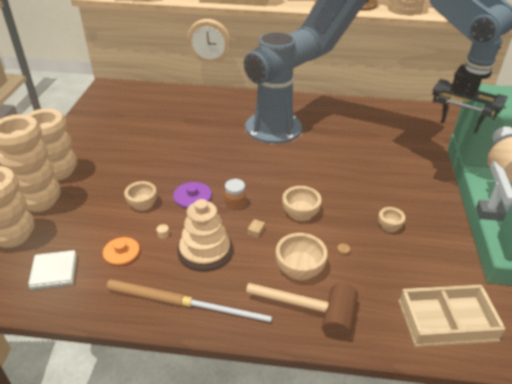

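View pics/top0.png

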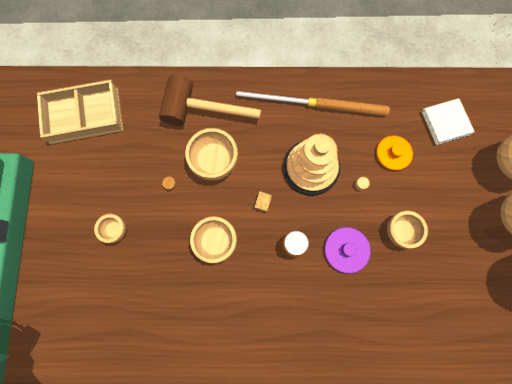

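View pics/wrist0.png

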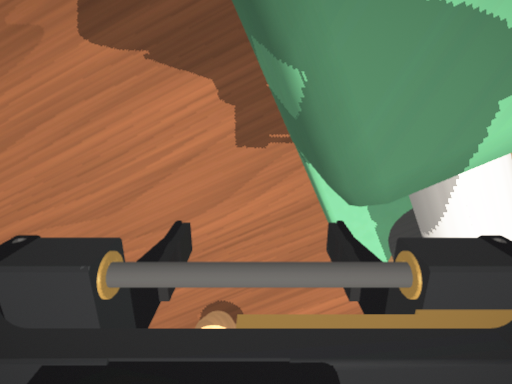

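The top view shows bowl4 at about (212,155), bowl3 (214,240), bowl2 (407,230), bowl1 (110,229), the stack near (313,165) and the jar at (296,243). The purple and orange lids are decoys. Next I measure all of these on zoomed views.

```bash
cat > h.py <<'E'
import numpy as np, cv2
from scipy.optimize import least_squares
from bench import env, optics, job
def ray(c,uv):
    uv=np.atleast_2d(uv).astype(float); d=np.c_[uv,np.ones(len(uv))]@np.linalg.inv(c['mtx']).T
    return c['T'][:3,3], d@c['T'][:3,:3].T
def onplane(c,uv,z):
    o,d=ray(c,uv); return (o+d*((z-o[2])/d[:,2:]))[:,:2]
def proj(c,P):
    P=np.atleast_2d(P); R=c['T'][:3,:3]; p=(P-c['T'][:3,3])@R; p=p@c['mtx'].T; return p[:,:2]/p[:,2:]
def fitc(P,r=None):
    x0=P.mean(0)
    if r: s=least_squares(lambda x:np.hypot(*(P-x).T)-r,x0,loss='soft_l1',f_scale=1.)
    else: s=least_squares(lambda x:np.hypot(*(P-x[:2]).T)-x[2],[*x0,40],loss='soft_l1',f_scale=1.)
    return s.x, np.abs(s.fun).mean()
def save(n,im,box=None,k=1):
    if box: im=im[box[1]:box[3],box[0]:box[2]]
    cv2.imwrite(n,cv2.cvtColor(cv2.resize(im,None,fx=k,fy=k,interpolation=cv2.INTER_CUBIC),cv2.COLOR_RGB2BGR))
E
python3 - <<'E'
from h import *
im=cv2.cvtColor(cv2.imread('pics/top0.png'),cv2.COLOR_BGR2RGB); c=optics.get_calibration('top')
hsv=cv2.cvtColor(im,cv2.COLOR_RGB2HSV)
for p in[(212,135),(213,158),(110,217),(395,145),(321,148),(300,300),(296,243),(150,250)]: print(p,hsv[p[1],p[0]])
m=cv2.inRange(hsv,(8,40,120),(30,190,255)); save('pics/m1.png',m)
n,l,s,ce=cv2.connectedComponentsWithStats(m)
for i in range(1,n):
    if s[i,4]>150: print(s[i],ce[i].round(1),onplane(c,ce[i],50).round(0))
save('pics/z1.png',im,(80,110,460,280),2)
E
```

```text
(212, 135) [ 16 138 155]
(213, 158) [ 24 107 255]
(110, 217) [ 16 140 216]
(395, 145) [ 22 255 255]
(321, 148) [ 26  94 255]
(300, 300) [ 11 164 143]
(296, 243) [ 15   2 254]
(150, 250) [ 12 170 141]
[     0     11    512    373 149905] [255.4 218.1] [[507.  22.]]
[491  12  21  20 257] [501.8  21.3] [[1061. -663.]]
[  0  17  24  23 226] [10.1 29.4] [[1034.  705.]]
[222  17  38  14 233] [240.7  23. ] [[1055.   65.]]
[ 32  21  34  30 430] [49.1 32.6] [[1024.  596.]]
[307  21  28  27 235] [320.2  31.8] [[1028. -156.]]
[217  40  26  22 187] [226.   51.2] [[967. 104.]]
[490  40  22  25 294] [500.9  50.6] [[ 970. -648.]]
```

View pics/z1.png

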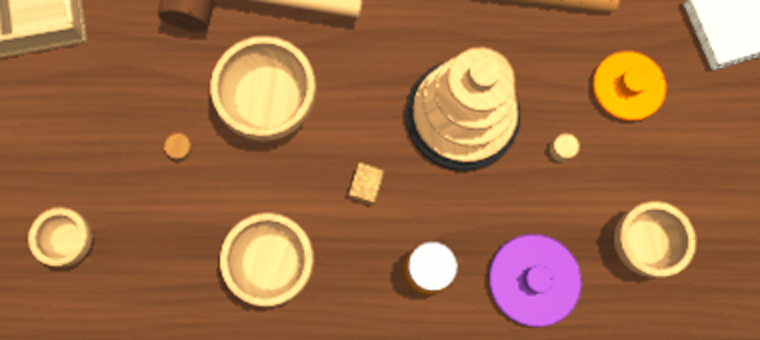

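View pics/m1.png

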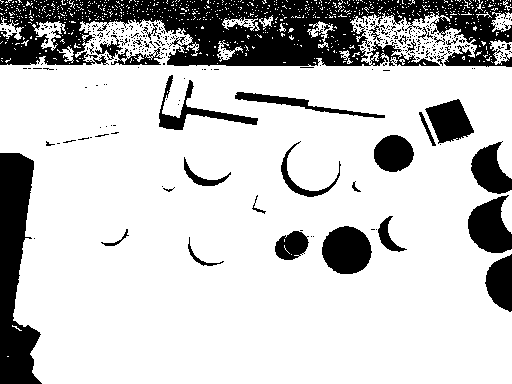

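```bash
python3 - <<'E'
from h import *
im=cv2.cvtColor(cv2.imread('pics/top0.png'),cv2.COLOR_BGR2RGB); c=optics.get_calibration('top')
hsv=cv2.cvtColor(im,cv2.COLOR_RGB2HSV)
print(hsv[110:130,212].tolist()); print(hsv[155,180:200].tolist())
m=cv2.inRange(hsv,(8,40,195),(35,170,255)); save('pics/m2.png',m)
B={1:((110,229),44,37),2:((407,230),50,47),3:((214,240),56,57),4:((212,155),62,67)}
for k,(p,z,r) in B.items():
    x,y=p; w=np.zeros_like(m); w[y-36:y+36,x-36:x+36]=m[y-36:y+36,x-36:x+36]
    cs,_=cv2.findContours(w,cv2.RETR_EXTERNAL,cv2.CHAIN_APPROX_NONE)
    ct=max(cs,key=lambda q:np.ptp(q[:,0,0]))
    h=cv2.convexHull(ct)[:,0].astype(float)
    # densify hull
    hp=np.vstack([np.linspace(h[i],h[(i+1)%len(h)],6)[:-1] for i in range(len(h))])
    P=onplane(c,hp,z); f,e=fitc(P); g,e2=fitc(P,r)
    print(k,f.round(1),e.round(2),g.round(1),e2.round(2),'reach',np.hypot(*f[:2]).round(0))
# stack top knob lid1: z=175 r 17 ; flange z=15+120+16=151 r 38
x,y=313,165
h=hsv[130:200,280:345]
E
```

```text
[[15, 138, 155], [13, 142, 104], [11, 154, 88], [12, 158, 89], [11, 158, 89], [12, 155, 89], [12, 157, 91], [12, 161, 106], [11, 161, 146], [12, 165, 145], [12, 166, 146], [11, 164, 143], [12, 168, 140], [12, 165, 142], [12, 163, 138], [12, 165, 130], [12, 165, 130], [13, 161, 149], [16, 143, 232], [25, 103, 255]]
[[12, 162, 143], [12, 162, 143], [12, 160, 143], [12, 166, 141], [12, 165, 142], [16, 142, 230], [24, 110, 254], [26, 102, 255], [20, 124, 250], [15, 139, 208], [16, 139, 216], [17, 133, 235], [18, 133, 240], [18, 132, 242], [18, 130, 244], [19, 130, 245], [19, 129, 247], [19, 128, 248], [25, 104, 254], [26, 96, 255]]
1 [482.9 385.3  35.7] 0.31 [483.7 385.6] 1.23 reach 618.0
2 [ 481.3 -354.3   45.6] 0.38 [ 481.  -354.8] 1.41 reach 598.0
3 [454.8 124.9  55.9] 0.26 [454.9 125.1] 1.12 reach 472.0
4 [673.5 135.2  66. ] 0.28 [673.5 135.2] 0.97 reach 687.0
```

View pics/m2.png

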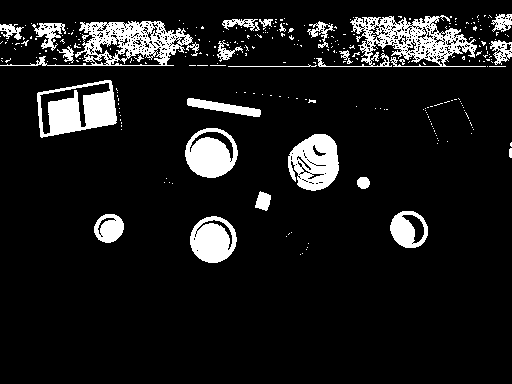

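```bash
python3 - <<'E'
from h import *
im=cv2.cvtColor(cv2.imread('pics/top0.png'),cv2.COLOR_BGR2RGB); c=optics.get_calibration('top')
sc=cv2.cvtColor(cv2.imread('pics/scene0.png'),cv2.COLOR_BGR2RGB); cs_=optics.get_calibration('scene')
hsv=cv2.cvtColor(im,cv2.COLOR_RGB2HSV)
m=cv2.inRange(hsv,(8,40,195),(35,170,255)); w=np.zeros_like(m); w[128:195,282:345]=m[128:195,282:345]
ct=max(cv2.findContours(w,cv2.RETR_EXTERNAL,cv2.CHAIN_APPROX_NONE)[0],key=len)[:,0].astype(float)
P=onplane(c,ct,151)
x=np.array([690.,-140])
up=ct[:,1]<150
f,e=fitc(P[up]); print('flange1',f.round(1),e.round(2),fitc(P[up],37)[0].round(1),fitc(P[up],37)[1])
save('pics/z2.png',im,(275,125,350,205),7)
save('pics/z3.png',sc,(165,185,245,280),6)
# expected pixel of candidate center at knob top
for z in(175,151): print(z,proj(c,[[*f[:2],z]]).round(1),proj(cs_,[[*f[:2],z]]).round(1))
# scene mask width rows
hs=cv2.cvtColor(sc,cv2.COLOR_RGB2HSV)
for r in range(198,262,3):
    row=hs[r,170:245]; k=np.where((row[:,2]>140)&(row[:,1]<150)&(row[:,0]<35))[0]+170
    print(r,k.min() if len(k) else None,k.max() if len(k) else None, hs[r,205].tolist())
E
```

```text
flange1 [ 637.9 -119.7   49.8] 2.46 [ 652.2 -124. ] 4.195150427845271
175 [[319.4 151.2]] [[204.9 199.5]]
151 [[317.6 154.6]] [[205.5 206.6]]
198 170 240 [146, 102, 193]
201 170 223 [13, 69, 238]
204 192 224 [17, 82, 246]
207 188 224 [16, 94, 193]
210 170 218 [15, 97, 160]
213 170 244 [17, 93, 204]
216 170 244 [17, 81, 251]
219 170 244 [17, 84, 236]
222 170 244 [15, 101, 166]
225 170 244 [16, 97, 176]
228 170 244 [16, 95, 191]
231 170 244 [17, 88, 228]
234 172 244 [17, 86, 230]
237 170 244 [16, 97, 184]
240 170 244 [16, 95, 195]
243 170 244 [16, 94, 195]
246 170 244 [17, 82, 252]
249 170 244 [17, 93, 209]
252 170 244 [16, 95, 190]
255 170 244 [16, 97, 190]
258 170 244 [17, 86, 233]
261 170 244 [17, 86, 233]
```

View pics/z2.png

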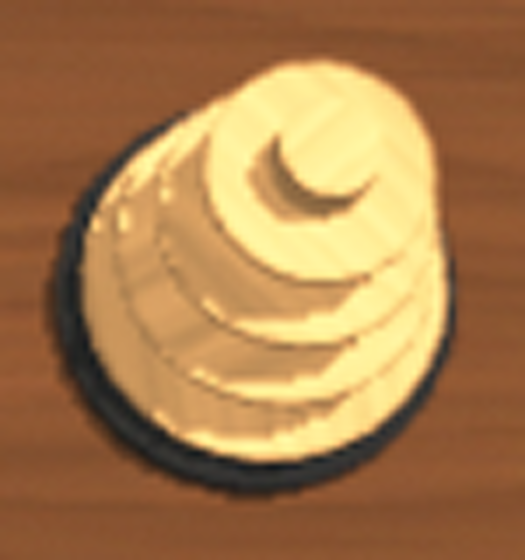

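View pics/z3.png

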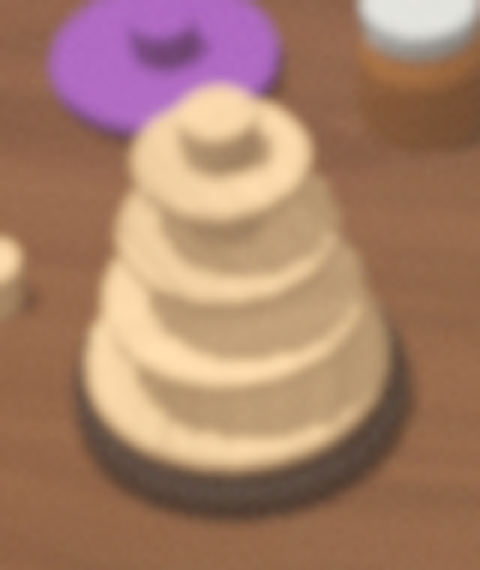

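```bash
python3 - <<'E'
from h import *
c=optics.get_calibration('top'); s=optics.get_calibration('scene')
print('flange top',onplane(c,[320.9-.4,149.6-.4],151),'scene',onplane(s,[202,210],151))
print('knob top',onplane(c,[321.9-.4,146-.4],175),'scene',onplane(s,[201.2,203.5],175))
# flange edge points in top zoom, several
e=np.array([[207,172],[436,172],[321,60],[321,284],[240,92],[402,92],[245,258],[405,252]])/7+[274.6,124.6]
print(fitc(onplane(c,e,151)))
# black disc: bottom outline approx in zoom -> outer edge z15 r76
im=cv2.cvtColor(cv2.imread('pics/top0.png'),cv2.COLOR_BGR2RGB);hsv=cv2.cvtColor(im,cv2.COLOR_RGB2HSV)
k=cv2.inRange(hsv,(0,0,0),(180,255,75));w=np.zeros_like(k);w[130:202,275:348]=k[130:202,275:348]
n,l,st,ce=cv2.connectedComponentsWithStats(w);i=1+st[1:,4].argmax();print(st[i])
h=cv2.convexHull(np.argwhere(l==i)[:,::-1].astype(np.float32))[:,0]
P=onplane(c,h,15); 
sel=h[:,1]>160
print('disc',fitc(P[sel]),fitc(P[sel],76))
# jar top
w=cv2.inRange(hsv,(0,0,215),(180,40,255));w[:,:270]=0;w[:,330:]=0;w[:220]=0;w[270:]=0
M=cv2.moments(w,True);print('jar',onplane(c,[M['m10']/M['m00'],M['m01']/M['m00']],75))
E
```

```text
flange top [[ 650.84189718 -126.71242578]] scene [[ 651.93618917 -125.83333982]]
knob top [[ 650.92441302 -124.87326042]] scene [[ 654.26204155 -125.92266125]]
(array([ 651.11834537, -126.79878378,   38.07610393]), np.float64(0.5817767701445788))
[282 143  57  53 351]
disc (array([ 647.49182512, -122.43291096,   74.79269943]), np.float64(0.28970097957311225)) (array([ 649.05512201, -122.62030858]), np.float64(0.5929576323958238))
jar [[444.54377335 -74.52578761]]
```

```bash
cat >> h.py <<'E'
from scipy.spatial.transform import Rotation as Rn
def st():
    o=env.get_obs(); R=Rn.from_quat(o['tcp_rot']).as_matrix()
    print('t',round(o['t'],2),'p',o['position'].round(1),'w',round(o['gripper_width'],1),'F',o['contact_force'].round(1),'q',o['q'].round(2))
    return o,R
def go(target):
    o,R=st(); d=R.T@(np.array(target)-o['position']); print('tool shift',d.round(1)); return d
E
python3 - <<'E'
from h import *
o,R=st(); print(R.round(3)); 
print(np.degrees(np.arctan2(R[1,1],R[0,1])),np.degrees(np.arctan2(R[1,2],R[0,2])))
E
```

```text
t 0.15 p [264.  565.9 221.8] w 87.0 F [-0.  -0.5  1.1] q [ 0.96  0.53  1.43 -0.    1.18 -0.18]
[[-0.001 -0.906  0.423]
 [-0.001  0.423  0.906]
 [-1.     0.    -0.002]]
154.97504346477012 64.97506876207382
```

Call:
jog_arm --pt "-10 0 0 8.12 0 0" --pt "-10 0 0 8.12 0 0" --pt "-10 0 0 8.12 0 0" --pt "-10 0 0 8.12 0 0" --pt "-10 0 0 8.12 0 0" --pt "-10 0 0 8.12 0 0" --pt "-10 0 0 8.12 0 0" --pt "-10 0 0 8.12 0 0" --pt "0 0 0 0 0 0" --gripper 0.8

```text
t: 1.05
position: [264.7, 566.9, 303.8]
tcp_rot: [0.001, 0.707, 0.001, 0.708]
contact_force: [-0.2, 1.3, -0.7]
gripper_width: 69.8
```

```bash
python3 - <<'E'
from h import *
d=go([651,-126,240]); print(st()[1].round(3))
E
```

```text
t 1.05 p [264.7 566.9 303.8] w 69.8 F [-0.2  1.3 -0.7] q [0.96 0.45 1.33 0.   1.36 0.96]
tool shift [  62.8 -693.2  385.8]
t 1.05 p [264.7 566.9 303.8] w 69.8 F [-0.2  1.3 -0.7] q [0.96 0.45 1.33 0.   1.36 0.96]
[[ 0.002 -0.001  1.   ]
 [ 0.002  1.     0.001]
 [-1.     0.002  0.002]]
```

Call:
jog_arm --pt "0 -30 17 0 0 0" --pt "0 -30 17 0 0 0" --pt "0 -30 17 0 0 0" --pt "0 -30 17 0 0 0" --pt "0 -30 17 0 0 0" --pt "0 -30 17 0 0 0" --pt "0 -30 17 0 0 0" --pt "0 -30 17 0 0 0" --pt "0 -30 17 0 0 0" --pt "0 -30 17 0 0 0" --pt "0 -30 17 0 0 0" --pt "0 -30 17 0 0 0"

```text
t: 2.25
position: [468.5, 205.0, 301.8]
tcp_rot: [-0.001, 0.708, 0.001, 0.707]
contact_force: [0.0, -1.1, 0.4]
gripper_width: 69.6
```

Call:
jog_arm --pt "0 -30 17 0 0 0" --pt "0 -30 17 0 0 0" --pt "0 -30 17 0 0 0" --pt "0 -30 17 0 0 0" --pt "0 -30 17 0 0 0" --pt "0 -30 17 0 0 0" --pt "0 -30 17 0 0 0" --pt "0 -30 17 0 0 0" --pt "0 -30 17 0 0 0" --pt "0 -30 17 0 0 0" --pt "0 -30 17 0 0 0" --pt "0 0 0 0 0 0"

```text
t: 3.45
position: [657.0, -128.1, 300.9]
tcp_rot: [-0.0, 0.707, -0.001, 0.707]
contact_force: [-0.1, 0.3, -0.6]
gripper_width: 69.5
```

```bash
python3 - <<'E'
from h import *
d=go([651,-126,240]); c=optics.get_calibration('wrist'); im=optics.get_image('wrist'); save('pics/w1.png',im)
print(c['T'].round(2).tolist()); print(proj(c,[[651,-126,175],[651,-126,151],[648,-122.5,15]]))
E
```

```text
t 3.45 p [ 657.  -128.1  300.9] w 69.5 F [-0.1  0.3 -0.6] q [-0.36  0.52  1.22 -0.    1.4  -0.36]
tool shift [60.9  2.2 -6. ]
[[1.0, -0.0, -0.0, 658.8], [-0.0, -0.95, -0.3, -45.0], [-0.0, 0.3, -0.95, 463.16], [0.0, 0.0, 0.0, 1.0]]
[[251.70602564 179.71397398]
 [252.22028044 174.05865671]
 [252.27149897 150.67512573]]
```

View pics/w1.png

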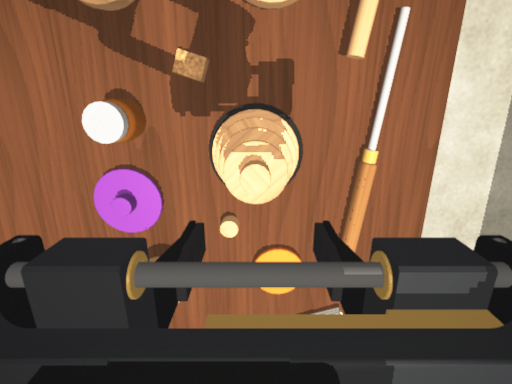

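```bash
python3 - <<'E'
from h import *
im=cv2.cvtColor(cv2.imread('pics/w1.png'),cv2.COLOR_BGR2RGB); save('pics/w1z.png',im,(205,100,305,215),5)
E
```

```text
(no output)
```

View pics/w1z.png

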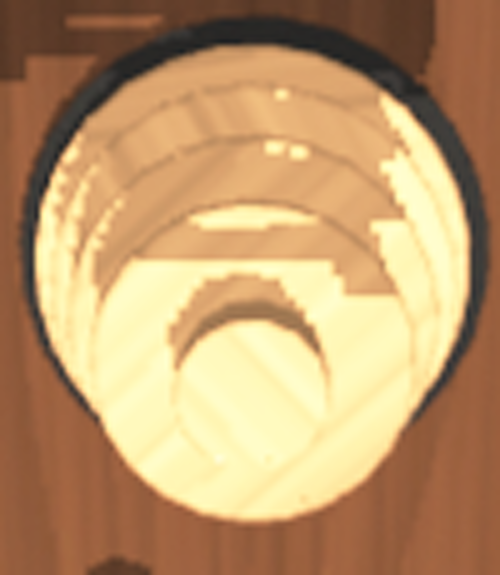

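```bash
python3 - <<'E'
from h import *
c=optics.get_calibration('wrist')
print(onplane(c,[[254.6,178.2]],175),onplane(c,[[255.5,172]],151), onplane(c,[[250.5,150]],15))
E
```

```text
[[ 652.56561992 -121.54781689]] [[ 653.20069879 -120.73103251]] [[ 643.32061677 -118.25901978]]
```

Call:
jog_arm --pt "18 1 -1 0 0 0" --pt "18 1 -1 0 0 0" --pt "18 1 -1 0 0 0" --pt "18 1 -1 0 0 0" --pt "18 1 -1 0 0 0" --pt "18 0 0 0 0 0" --pt "18 0 0 0 0 0" --pt "10 0 0 0 0 0" --pt "9 0 0 0 0 0" --pt "0 0 0 0 0 0" --pt "0 0 0 0 0 0"

```text
t: 4.6
position: [650.8, -118.4, 158.0]
tcp_rot: [-0.0, 0.707, 0.0, 0.707]
contact_force: [-0.6, -0.1, 1.3]
gripper_width: 69.6
```

```bash
python3 - <<'E'
from h import *
st();c=optics.get_calibration('wrist'); im=optics.get_image('wrist'); save('pics/w2.png',im)
im=optics.get_image('scene'); save('pics/s2.png',im,(130,120,290,290),4)
E
```

```text
t 4.6 p [ 650.8 -118.4  158. ] w 69.6 F [-0.6 -0.1  1.3] q [-0.35  0.65  1.39  0.    1.1  -0.35]
```

View pics/w2.png

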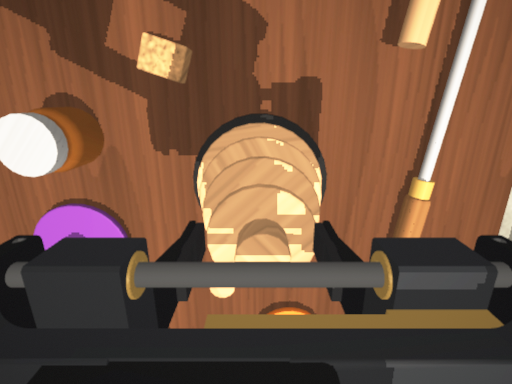

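View pics/s2.png

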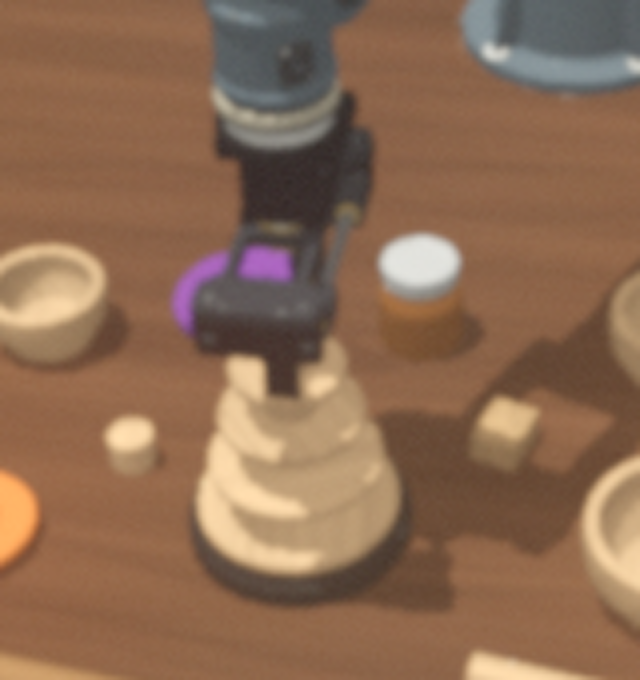

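```bash
python3 - <<'E'
from h import *
st();c=optics.get_calibration('scene')
for y in(-118.4,-123): print(y,proj(c,[[650.8+42,y,158],[650.8,y,151]]).round(1))
st()
E
```

```text
t 4.7 p [ 651.1 -118.8  158.6] w 69.4 F [-0.4  0.3  0.8] q [-0.35  0.65  1.39  0.    1.1  -0.35]
-118.4 [[201.4 219.1]
 [205.  210. ]]
-123 [[199.5 218.9]
 [203.2 209.8]]
t 4.7 p [ 651.1 -118.8  158.6] w 69.4 F [-0.4  0.3  0.8] q [-0.35  0.65  1.39  0.    1.1  -0.35]
```

Call:
jog_arm --pt "2 -3 0 0 0 0" --pt "1 -2.5 0 0 0 0" --pt "0 0 0 0 0 0"

```text
t: 5.0
position: [650.5, -124.7, 154.6]
tcp_rot: [0.0, 0.707, -0.0, 0.707]
contact_force: [0.0, 0.0, -0.6]
gripper_width: 69.8
```

Call:
jog_arm --pt "0 0 0 0 0 0" --pt "0 0 0 0 0 0" --pt "0 0 0 0 0 0" --pt "0 0 0 0 0 0" --pt "0 0 0 0 0 0" --pt "0 0 0 0 0 0" --gripper 0.2 --grip_force 15

```text
t: 5.6
position: [650.7, -124.1, 154.6]
tcp_rot: [-0.0, 0.707, 0.0, 0.707]
contact_force: [-0.8, 0.5, -0.5]
gripper_width: 33.4
```

```bash
python3 - <<'E'
from h import *
st()
im=optics.get_image('scene'); save('pics/s3.png',im,(130,120,290,290),4)
E
```

```text
t 5.6 p [ 650.7 -124.1  154.6] w 33.4 F [-0.8  0.5 -0.5] q [-0.36  0.65  1.39  0.    1.09 -0.36]
```

View pics/s3.png

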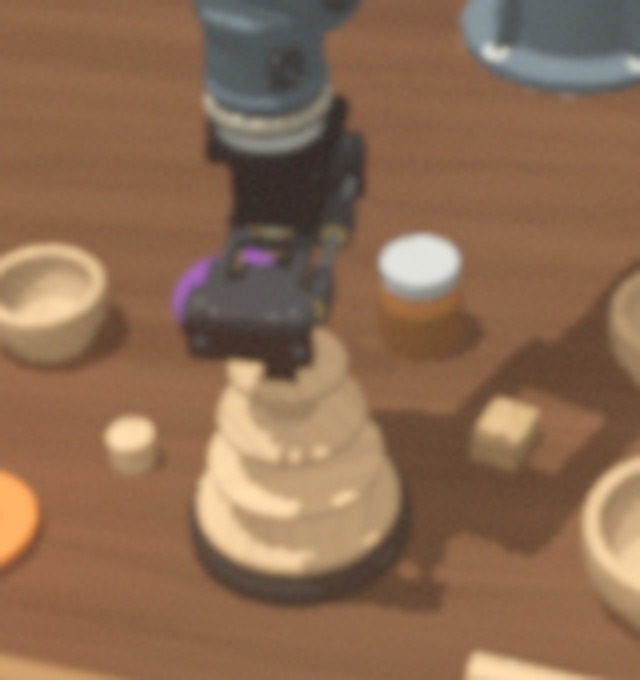

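Call:
jog_arm --pt "-10 0 0 0 0 0" --pt "-15 0 0 0 0 0" --pt "-15 10 0 0 0 0" --pt "0 25 -8 0 0 0" --pt "0 30 -10 0 0 0" --pt "0 30 -10 0 0 0" --pt "0 30 -10 0 0 0" --pt "0 30 -10 0 0 0" --pt "0 30 -10 0 0 0" --pt "0 30 -10 0 0 0" --pt "0 30 -10 0 0 0" --pt "0 30 -10 0 0 0"

```text
t: 6.85
position: [562.3, 152.8, 196.4]
tcp_rot: [0.0, 0.706, 0.0, 0.708]
contact_force: [0.5, -0.8, -0.7]
gripper_width: 33.5
```

Call:
jog_arm --pt "0 30 -10 0 0 0" --pt "0 30 -10 0 0 0" --pt "0 30 -10 0 0 0" --pt "0 30 -10 0 0 0" --pt "5 30 -10 0 0 0" --pt "10 30 -10 0 0 0" --pt "10 30 -10 0 0 0" --pt "10 20 -6 0 0 0" --pt "10 5 -2 0 0 0" --pt "10 0 0 0 0 0" --pt "0 0 0 0 0 0" --pt "0 0 0 0 0 0"

```text
t: 8.05
position: [484.9, 384.8, 139.6]
tcp_rot: [0.0, 0.707, -0.001, 0.707]
contact_force: [1.1, 0.2, -0.0]
gripper_width: 33.5
```

```bash
python3 - <<'E'
from h import *
go([483.5,385.5,56.6])
im=optics.get_image('wrist'); save('pics/w4.png',im)
im=optics.get_image('top'); save('pics/t4.png',im,(60,100,360,290),2.6)
im=optics.get_image('scene'); save('pics/s4.png',im,(340,100,450,260),4)
E
```

```text
t 8.05 p [484.9 384.8 139.6] w 33.5 F [ 1.1  0.2 -0. ] q [ 0.49  0.62  1.52 -0.    1.    0.49]
tool shift [83.   0.8 -1.4]
```

View pics/w4.png

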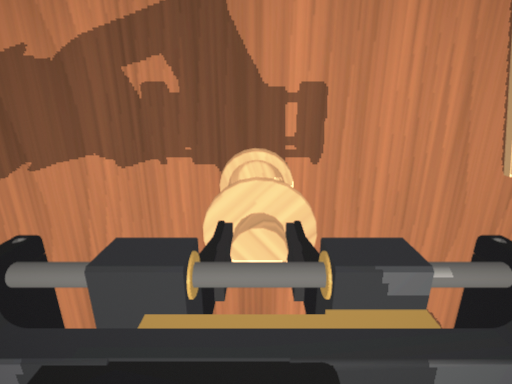

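View pics/t4.png

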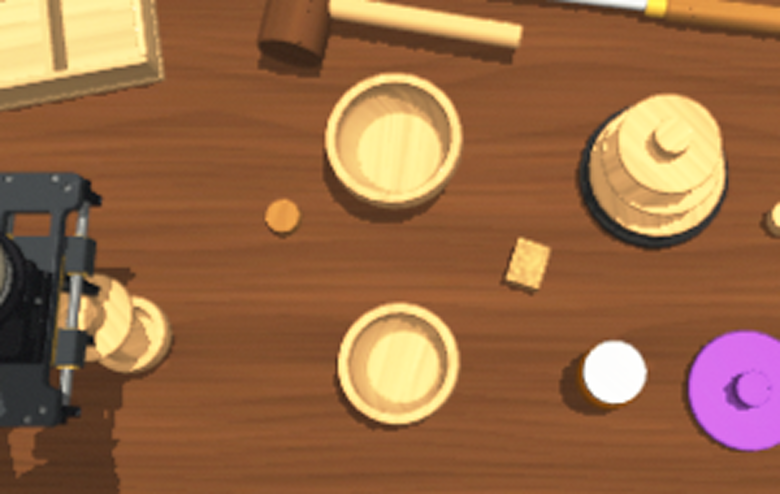

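View pics/s4.png

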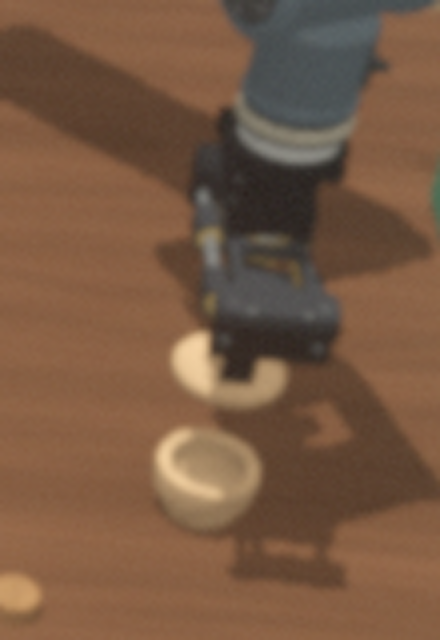

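```bash
python3 - <<'E'
from h import *
im=cv2.cvtColor(cv2.imread('pics/w4.png'),cv2.COLOR_BGR2RGB); save('pics/w4z.png',im,(195,140,325,270),6)
E
```

```text
(no output)
```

View pics/w4z.png

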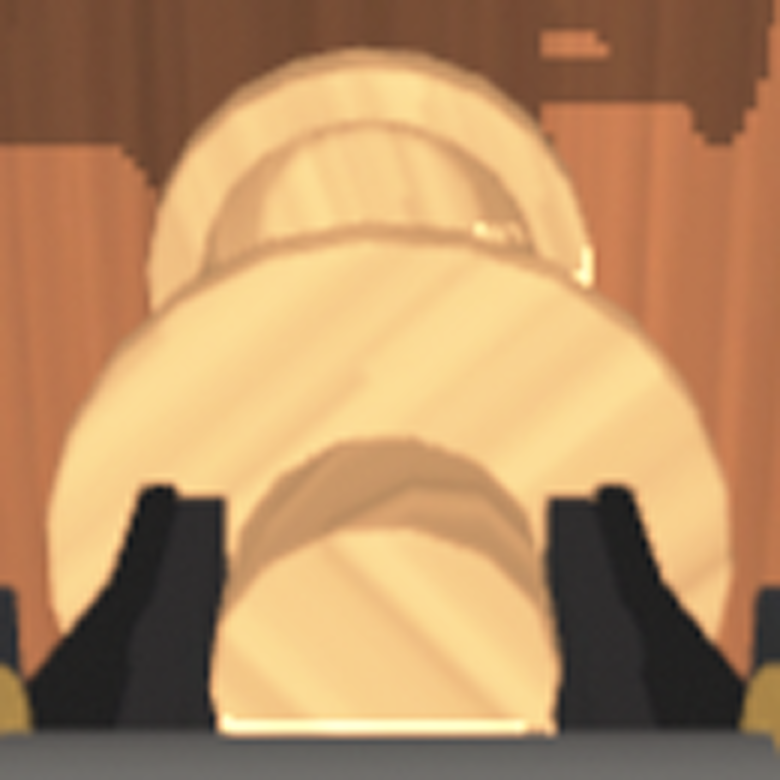

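```bash
python3 - <<'E'
from h import *
c=optics.get_calibration('wrist'); o,_=st()
f=lambda e:np.array(e)/6+[194.6,139.6]
L=f([(48,525),(733,540),(390,243),(130,345),(655,345),(250,275),(540,280)])
print('lid',fitc(onplane(c,L,o['position'][2]-3.6),38))
print('lid free',fitc(onplane(c,L,o['position'][2]-3.6)))
I=f([(210,255),(370,123),(530,235),(240,180),(500,178)]); print('mouth',fitc(onplane(c,I,44),27),fitc(onplane(c,I,44)))
O=f([(152,265),(588,245),(368,65),(200,145),(540,145)]); print('rim',fitc(onplane(c,O,44),37),fitc(onplane(c,O,44)))
E
```

```text
t 8.2 p [485.3 385.2 140.2] w 33.9 F [ 0.6  1.1 -0.7] q [ 0.49  0.62  1.52 -0.    1.    0.49]
lid (array([487.52199809, 383.18617295]), np.float64(0.4353044704867222))
lid free (array([487.51973017, 383.65272165,  37.61330812]), np.float64(0.3613460583488696))
mouth (array([484.890523 , 387.9702606]), np.float64(0.283872361723941)) (array([484.87239331, 388.62635653,  26.53680232]), np.float64(0.21874653703502175))
rim (array([484.69778807, 386.07849566]), np.float64(0.8045510858103129)) (array([484.69494837, 388.59917293,  35.20044471]), np.float64(0.11649168409931292))
```

Call:
jog_arm --pt "10 3.5 -2 0 0 0" --pt "15 0 0 0 0 0" --pt "15 0 0 0 0 0" --pt "15 0 0 0 0 0" --pt "10 0 0 0 0 0" --pt "8 0 0 0 0 0" --pt "7 0 0 0 0 0" --pt "0 0 0 0 0 0" --pt "0 0 0 0 0 0"

```text
t: 9.1
position: [482.6, 389.5, 59.7]
tcp_rot: [-0.0, 0.707, 0.0, 0.707]
contact_force: [1.5, -0.2, 0.2]
gripper_width: 33.5
```

```bash
python3 - <<'E'
from h import *
go([483.5,385.5,56.6])
im=optics.get_image('scene'); save('pics/s5.png',im,(340,100,450,260),4)
E
```

```text
t 9.1 p [482.6 389.5  59.7] w 33.5 F [ 1.5 -0.2  0.2] q [ 0.5   0.73  1.57 -0.    0.84  0.5 ]
tool shift [ 3.1 -4.   0.9]
```

View pics/s5.png

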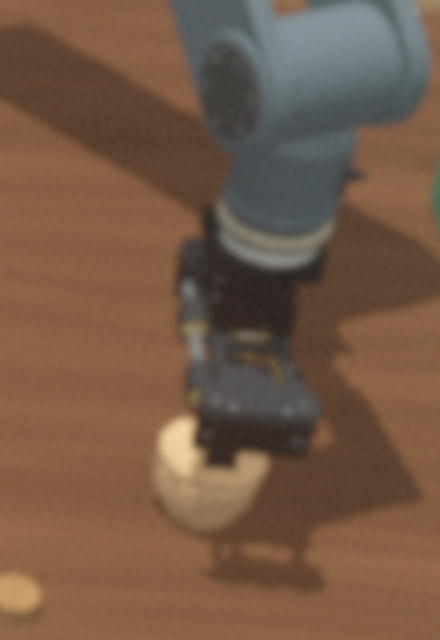

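Call:
jog_arm --pt "1.5 0 0 0 0 0" --pt "1.5 0 0 0 0 0" --pt "0 0 0 0 0 0"

```text
t: 9.45
position: [482.8, 389.6, 57.1]
tcp_rot: [0.0, 0.707, 0.0, 0.708]
contact_force: [1.0, -0.5, 1.4]
gripper_width: 33.4
```

Call:
jog_arm --pt "0 0 0 0 0 0" --pt "0 0 0 0 0 0" --pt "0 0 0 0 0 0" --pt "0 0 0 0 0 0" --pt "-10 0 0 0 0 0" --pt "-20 0 0 0 0 0" --pt "-30 0 0 0 0 0" --pt "-35 0 0 0 0 0" --pt "-35 0 0 0 0 0" --gripper 0.75

```text
t: 10.35
position: [482.2, 389.2, 188.3]
tcp_rot: [-0.0, 0.707, 0.0, 0.707]
contact_force: [0.4, -0.3, 0.3]
gripper_width: 65.4
```

```bash
python3 - <<'E'
from h import *
go([650,-124,250])
im=optics.get_image('scene'); save('pics/s6.png',im,(340,100,450,260),4)
im=optics.get_image('wrist'); save('pics/w6.png',im)
E
```

```text
t 10.35 p [482.2 389.2 188.3] w 65.4 F [ 0.4 -0.3  0.3] q [ 0.5   0.56  1.48 -0.    1.1   0.5 ]
tool shift [ -61.7 -513.3  167.7]
```

View pics/s6.png

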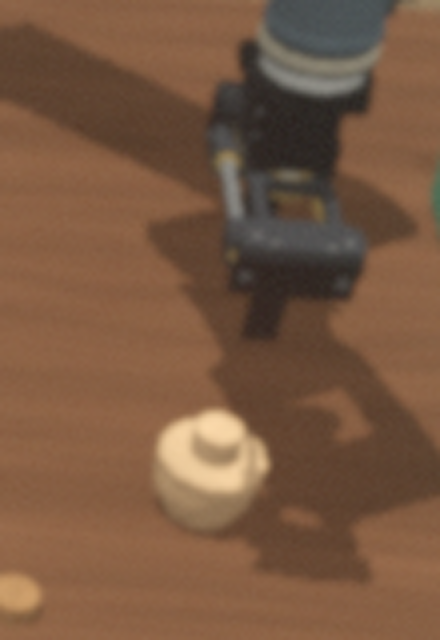

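View pics/w6.png

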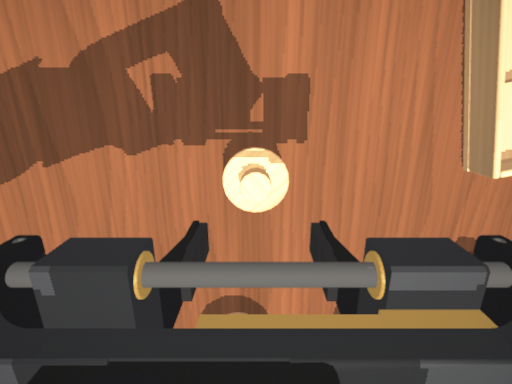

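```bash
python3 - <<'E'
from h import *
im=optics.get_image('top'); save('pics/t6.png',im,(275,125,350,205),7)
im=optics.get_image('top'); cv2.imwrite('pics/t6full.png',cv2.cvtColor(im,cv2.COLOR_RGB2BGR)); save('pics/t6b.png',im,(80,200,140,260),8)
E
```

```text
(no output)
```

View pics/t6.png

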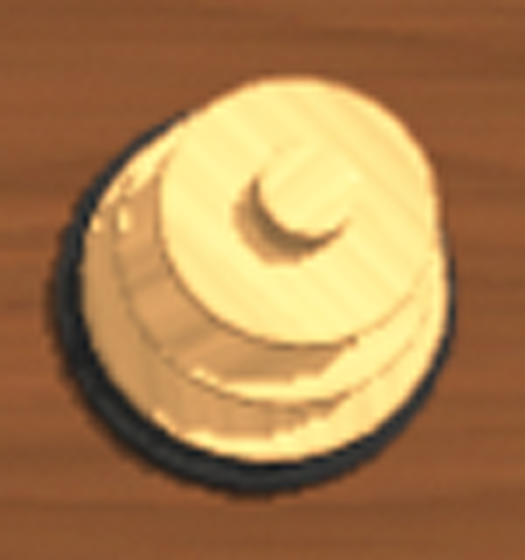

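View pics/t6b.png

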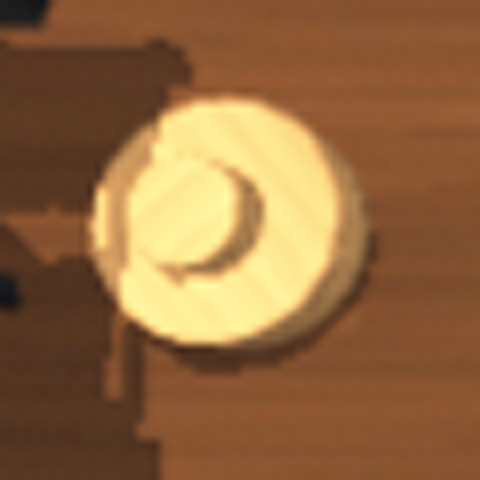

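```bash
python3 - <<'E'
from h import *
c=optics.get_calibration('top')
print('lid1',onplane(c,np.array([[217,221]])/8+[79.6,199.6],53))
e=np.array([[160,211],[437,211],[298,76],[298,346],[200,115],[395,115],[205,312],[390,310]])/7+[274.6,124.6]
print('lid2',fitc(onplane(c,e,111)), 'knob',onplane(c,np.array([[309,187]])/7+[274.6,124.6],135))
E
```

```text
lid1 [[482.86089516 386.17652535]]
lid2 (array([ 651.35290635, -125.54693566,   47.7786418 ]), np.float64(0.7264054464272798)) knob [[ 651.20912934 -125.34639561]]
```

Call:
jog_arm --pt "0 -20 7 0 0 0" --pt "0 -35 11 0 0 0" --pt "0 -40 13 0 0 0" --pt "0 -40 13 0 0 0" --pt "0 -40 13 0 0 0" --pt "0 -40 13 0 0 0" --pt "0 -40 13 0 0 0" --pt "0 -40 13 0 0 0" --pt "0 -40 13 0 0 0" --pt "0 -40 13 0 0 0" --pt "0 -40 13 0 0 0" --pt "0 -40 13 0 0 0"

```text
t: 11.75
position: [629.4, -67.0, 184.6]
tcp_rot: [0.0, 0.709, 0.0, 0.706]
contact_force: [0.3, 1.0, -0.1]
gripper_width: 65.4
```

Call:
jog_arm --pt "0 -30 10 0 0 0" --pt "0 -20 7 0 0 0" --pt "0 -9 4 0 0 0" --pt "10 0 0 0 0 0" --pt "20 0 0 0 0 0" --pt "15 0 0 0 0 0" --pt "10 0 0 0 0 0" --pt "5 0 0 0 0 0" --pt "0 0 0 0 0 0" --pt "0 0 0 0 0 0"

```text
t: 12.75
position: [651.9, -124.4, 127.0]
tcp_rot: [-0.0, 0.707, 0.0, 0.707]
contact_force: [-0.1, -0.0, 0.1]
gripper_width: 65.8
```

```bash
python3 - <<'E'
from h import *
go([651,-124.5,114.6])
E
```

```text
t 12.75 p [ 651.9 -124.4  127. ] w 65.8 F [-0.1 -0.   0.1] q [-0.36  0.69  1.41  0.    1.04 -0.36]
tool shift [12.4 -0.  -1. ]
```

Call:
jog_arm --pt "6 0 -1 0 0 0" --pt "6.5 0 0 0 0 0" --pt "0 0 0 0 0 0"

```text
t: 13.05
position: [649.7, -124.4, 113.1]
tcp_rot: [0.0, 0.708, 0.0, 0.706]
contact_force: [-1.6, 0.1, 0.4]
gripper_width: 65.4
```

Call:
jog_arm --pt "0 0 0 0 0 0" --pt "0 0 0 0 0 0" --pt "0 0 0 0 0 0" --pt "0 0 0 0 0 0" --pt "0 0 0 0 0 0" --pt "0 0 0 0 0 0" --gripper 0.2 --grip_force 18

```text
t: 13.65
position: [650.8, -124.7, 114.3]
tcp_rot: [-0.0, 0.707, -0.0, 0.707]
contact_force: [-0.2, -0.1, 1.1]
gripper_width: 33.6
```

```bash
python3 - <<'E'
from h import *
go([481,-354,180])
E
```

```text
t 13.65 p [ 650.8 -124.7  114.3] w 33.6 F [-0.2 -0.1  1.1] q [-0.36  0.7   1.42  0.    1.02 -0.36]
tool shift [ -65.8 -229.3 -169.8]
```

Call:
jog_arm --pt "-10 0 0 0 0 0" --pt "-20 0 0 0 0 0" --pt "-15 -5 -4 0 0 0" --pt "0 -20 -15 0 0 0" --pt "0 -30 -23 0 0 0" --pt "0 -30 -23 0 0 0" --pt "0 -30 -23 0 0 0" --pt "0 -30 -23 0 0 0" --pt "5 -30 -22 0 0 0" --pt "10 -30 -22 0 0 0" --pt "10 -20 -13 0 0 0" --pt "10 -3.5 -2 0 0 0"

```text
t: 14.85
position: [479.0, -356.4, 124.7]
tcp_rot: [0.001, 0.707, -0.002, 0.707]
contact_force: [0.9, 0.1, -0.9]
gripper_width: 33.6
```

Call:
jog_arm --pt "0 0 0 0 0 0" --pt "0 0 0 0 0 0"

```text
t: 15.05
position: [480.8, -352.4, 124.2]
tcp_rot: [0.0, 0.707, 0.0, 0.707]
contact_force: [0.5, 0.8, -0.6]
gripper_width: 33.5
```

```bash
python3 - <<'E'
from h import *
go([480.8,-353,62.3])
im=optics.get_image('wrist'); save('pics/w7.png',im,(160,110,350,280),4)
E
```

```text
t 15.05 p [ 480.8 -352.4  124.2] w 33.5 F [ 0.5  0.8 -0.6] q [-0.82  0.61  1.59  0.    0.93 -0.82]
tool shift [61.9 -0.7 -0. ]
```

View pics/w7.png

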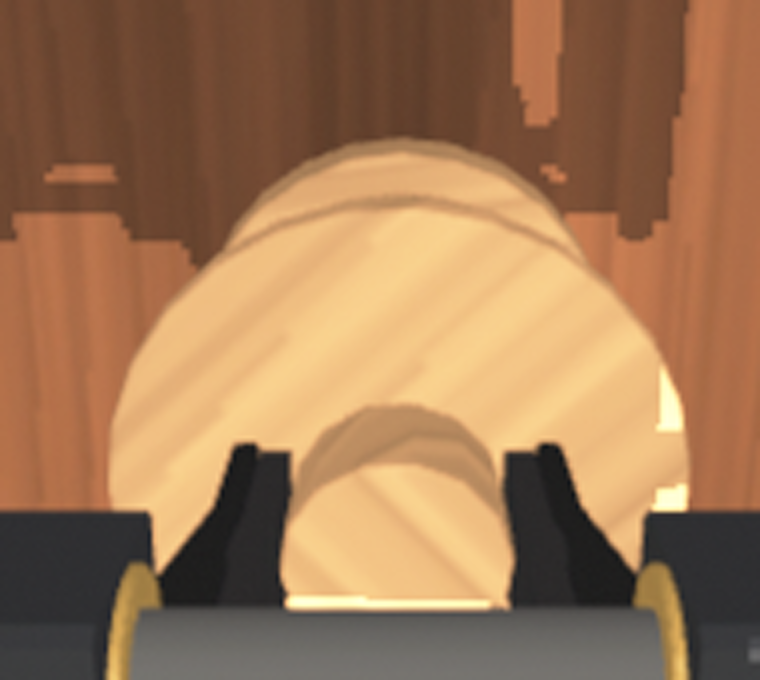

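```bash
python3 - <<'E'
from h import *
c=optics.get_calibration('wrist'); o,_=st()
f=lambda e:np.array(e)/4+[159.6,109.6]
L=f([(110,460),(688,460),(400,212),(225,258),(580,265),(150,345),(650,350)])
print('lid',fitc(onplane(c,L,o['position'][2]-3.3),48))
O=f([(405,153),(300,183),(510,183),(245,228),(565,232)]); print('rim',fitc(onplane(c,O,50),47))
E
```

```text
t 15.1 p [ 481.3 -352.3  124.5] w 33.3 F [ 0.6  0.7 -1. ] q [-0.82  0.61  1.59  0.    0.93 -0.82]
lid (array([ 483.18584062, -353.13365523]), np.float64(0.6223022303068514))
rim (array([ 484.42626823, -355.38782101]), np.float64(0.3926899647433231))
```

Call:
jog_arm --pt "10 -1 0.5 0 0 0" --pt "15 0 0 0 0 0" --pt "15 0 0 0 0 0" --pt "10 0 0 0 0 0" --pt "7 0 0 0 0 0" --pt "3 0 0 0 0 0" --pt "1.5 0 0 0 0 0" --pt "0 0 0 0 0 0" --pt "0 0 0 0 0 0"

```text
t: 16.0
position: [481.4, -354.6, 63.0]
tcp_rot: [-0.001, 0.707, -0.0, 0.707]
contact_force: [-0.0, 0.5, -0.4]
gripper_width: 33.1
```

```bash
python3 - <<'E'
from h import *
go([480.8,-353,62.3])
im=optics.get_image('scene'); save('pics/s7.png',im,(80,100,230,260),4)
E
```

```text
t 16.0 p [ 481.4 -354.6   63. ] w 33.1 F [-0.   0.5 -0.4] q [-0.82  0.71  1.62 -0.    0.81 -0.82]
tool shift [ 0.7  1.6 -0.6]
```

View pics/s7.png

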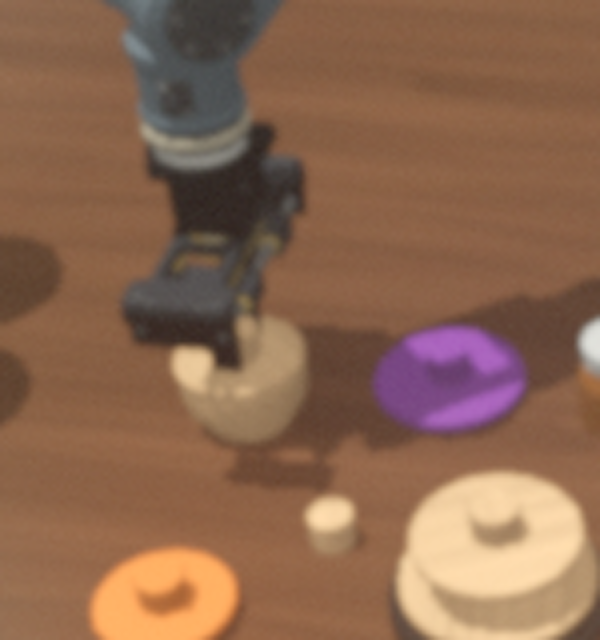

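Lid2 looks to be in bowl2's mouth. I'll release it and lift.

Call:
jog_arm --pt "1 0 0 0 0 0" --pt "0 0 0 0 0 0"

```text
t: 16.25
position: [481.5, -354.6, 62.6]
tcp_rot: [-0.001, 0.707, -0.0, 0.707]
contact_force: [-0.6, 0.8, 5.3]
gripper_width: 34.0
```

Call:
jog_arm --pt "0 0 0 0 0 0" --pt "0 0 0 0 0 0" --pt "0 0 0 0 0 0" --pt "0 0 0 0 0 0" --pt "-10 0 0 0 0 0" --pt "-20 0 0 0 0 0" --pt "-30 0 0 0 0 0" --pt "-35 0 0 0 0 0" --pt "0 0 0 0 0 0" --gripper 0.75

```text
t: 17.15
position: [483.7, -356.8, 162.1]
tcp_rot: [-0.003, 0.704, -0.003, 0.71]
contact_force: [1.1, -0.7, 1.0]
gripper_width: 65.3
```

```bash
python3 - <<'E'
from h import *
go([650,-124,250])
im=optics.get_image('top'); save('pics/t8.png',im,(275,125,350,205),7);save('pics/t8b.png',im,(370,190,445,265),7)
E
```

```text
t 17.15 p [ 483.7 -356.8  162.1] w 65.3 F [ 1.1 -0.7  1. ] q [-0.82  0.56  1.56  0.    1.   -0.82]
tool shift [-88.5 232.  167. ]
```

View pics/t8.png

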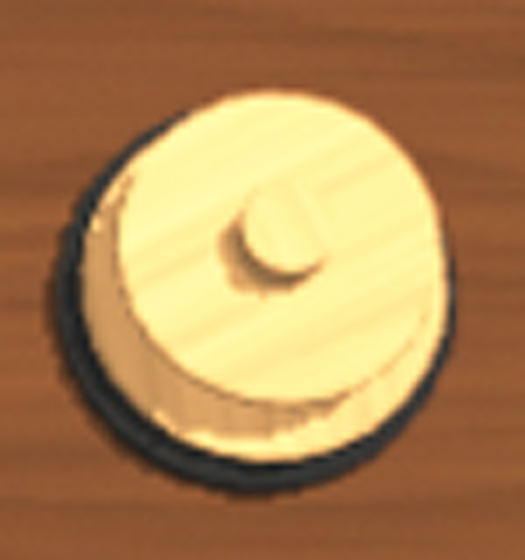

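View pics/t8b.png

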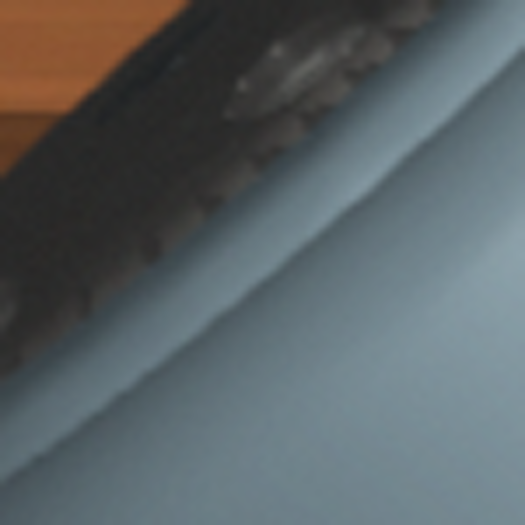

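```bash
python3 - <<'E'
from h import *
c=optics.get_calibration('top')
e=np.array([[118,240],[280,92],[170,132],[390,135],[290,403],[165,342],[380,383],[435,200]])/7+[274.6,124.6]
print('lid3',fitc(onplane(c,e,71)),fitc(onplane(c,e,71),58)[0], 'knob',onplane(c,np.array([[291,230]])/7+[274.6,124.6],95))
im=optics.get_image('wrist'); save('pics/w8.png',im)
E
```

```text
lid3 (array([ 650.90996809, -126.55618887,   57.97864524]), np.float64(0.7820752861874993)) [ 650.89871309 -126.55408684] knob [[ 649.12125675 -125.60386533]]
```

View pics/w8.png

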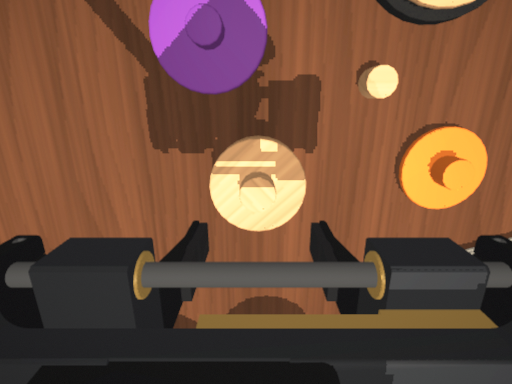

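Call:
jog_arm --pt "0 15 11 0 0 0" --pt "0 30 22 0 0 0" --pt "0 35 26 0 0 0" --pt "0 35 26 0 0 0" --pt "0 35 26 0 0 0" --pt "0 35 26 0 0 0" --pt "0 28 20 0 0 0" --pt "0 13 10 0 0 0" --pt "10 3 2 0 0 0" --pt "20 0 0 0 0 0" --pt "25 0 0 0 0 0" --pt "15 0 0 0 0 0"

```text
t: 18.45
position: [647.3, -126.2, 83.5]
tcp_rot: [0.001, 0.709, -0.0, 0.705]
contact_force: [-1.0, 0.5, 0.1]
gripper_width: 65.3
```

Call:
jog_arm --pt "5 0 0 0 0 0" --pt "0 0 0 0 0 0" --pt "0 0 0 0 0 0"

```text
t: 18.75
position: [650.4, -125.9, 82.2]
tcp_rot: [-0.0, 0.707, -0.0, 0.708]
contact_force: [0.0, -0.3, 0.8]
gripper_width: 65.3
```

```bash
python3 - <<'E'
from h import *
go([650.5,-125.2,74.4])
E
```

```text
t 18.75 p [ 650.4 -125.9   82.2] w 65.3 F [ 0.  -0.3  0.8] q [-0.36  0.74  1.44 -0.    0.96 -0.36]
tool shift [7.8 0.7 0.1]
```

Call:
jog_arm --pt "4 0.7 0 0 0 0" --pt "3.8 0 0 0 0 0" --pt "0 0 0 0 0 0"

```text
t: 19.05
position: [649.8, -124.2, 73.6]
tcp_rot: [-0.0, 0.707, 0.0, 0.707]
contact_force: [-0.5, -0.3, -0.2]
gripper_width: 65.2
```

Call:
jog_arm --pt "0 0 0 0 0 0" --pt "0 0 0 0 0 0" --pt "0 0 0 0 0 0" --pt "0 0 0 0 0 0" --pt "0 0 0 0 0 0" --pt "0 0 0 0 0 0" --gripper 0.2 --grip_force 22

```text
t: 19.65
position: [650.4, -124.5, 73.9]
tcp_rot: [-0.0, 0.707, -0.0, 0.707]
contact_force: [1.0, 0.4, 0.5]
gripper_width: 33.3
```

```bash
python3 - <<'E'
from h import *
go([455,126.2,140])
E
```

```text
t 19.65 p [ 650.4 -124.5   73.9] w 33.3 F [1.  0.4 0.5] q [-0.36  0.76  1.44  0.    0.94 -0.36]
tool shift [ -66.3  250.7 -195.3]
```

Call:
jog_arm --pt "-10 0 0 0 0 0" --pt "-25 0 0 0 0 0" --pt "-25 5 -4 0 0 0" --pt "-6 20 -16 0 0 0" --pt "0 30 -23 0 0 0" --pt "0 35 -27 0 0 0" --pt "0 35 -27 0 0 0" --pt "0 35 -27 0 0 0" --pt "0 35 -27 0 0 0" --pt "0 30 -24 0 0 0" --pt "0 20 -16 0 0 0" --pt "0 6.5 -4.6 0 0 0"

```text
t: 20.85
position: [451.3, 128.7, 140.1]
tcp_rot: [-0.001, 0.708, 0.001, 0.706]
contact_force: [0.4, -0.1, -1.3]
gripper_width: 34.0
```

Call:
jog_arm --pt "0 0 0 0 0 0" --pt "0 0 0 0 0 0"

```text
t: 21.05
position: [456.0, 126.5, 140.2]
tcp_rot: [-0.0, 0.706, -0.0, 0.708]
contact_force: [0.1, -0.1, -1.7]
gripper_width: 33.4
```

```bash
python3 - <<'E'
from h import *
go([454.8,127,67.9])
im=optics.get_image('wrist'); save('pics/w9.png',im,(160,90,350,280),4)
E
```

```text
t 21.05 p [456.  126.5 140.2] w 33.4 F [ 0.1 -0.1 -1.7] q [ 0.03  0.46  1.89 -0.    0.79  0.03]
tool shift [72.3  0.6 -1.4]
```

View pics/w9.png

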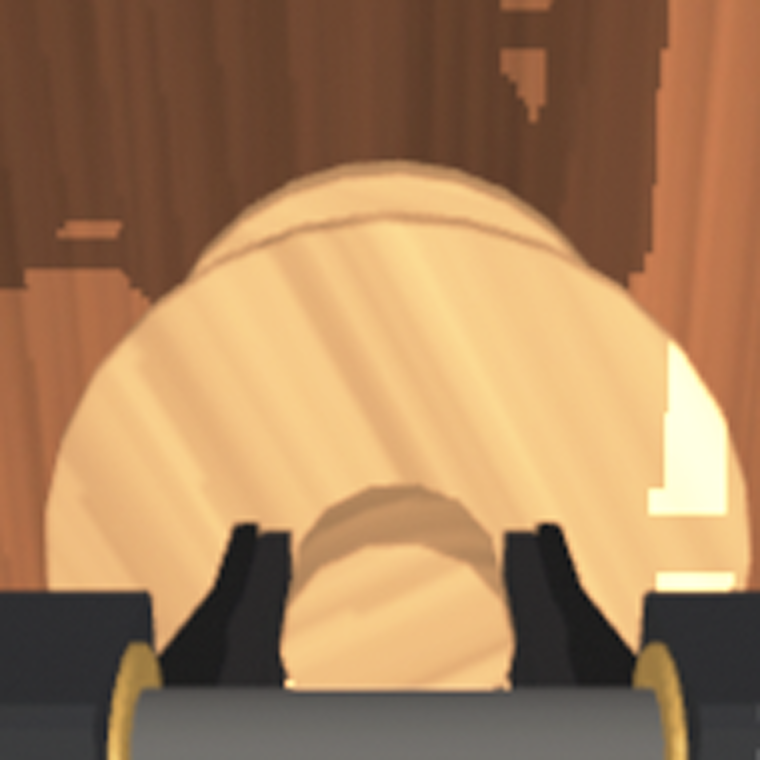

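```bash
python3 - <<'E'
from h import *
c=optics.get_calibration('wrist'); o,_=st()
f=lambda e:np.array(e)/4+[159.6,89.6]
L=f([(45,530),(750,530),(395,218),(190,280),(590,270),(100,370),(690,355)])
print('lid',fitc(onplane(c,L,o['position'][2]-3),58))
O=f([(392,173),(285,203),(500,203),(215,250),(560,242)]); print('rim',fitc(onplane(c,O,56),57))
E
```

```text
t 21.1 p [456.1 126.2 140.1] w 33.3 F [ 0.1 -0.4 -1.8] q [ 0.03  0.46  1.89 -0.    0.79  0.03]
lid (array([458.14065255, 126.3558088 ]), np.float64(0.32390265414085817))
rim (array([456.84827633, 124.27121365]), np.float64(0.38969943057280004))
```

Call:
jog_arm --pt "10 -0.5 -1.3 0 0 0" --pt "15 0 0 0 0 0" --pt "15 0 0 0 0 0" --pt "15 0 0 0 0 0" --pt "10 0 0 0 0 0" --pt "5 0 0 0 0 0" --pt "2 0 0 0 0 0" --pt "0 0 0 0 0 0" --pt "0 0 0 0 0 0"

```text
t: 22.0
position: [453.0, 126.0, 68.2]
tcp_rot: [-0.0, 0.707, -0.0, 0.707]
contact_force: [-2.2, -1.8, 4.6]
gripper_width: 33.4
```

Call:
jog_arm --pt "1 0 0 0 0 0" --pt "0 0 0 0 0 0"

```text
t: 22.2
position: [453.0, 126.0, 68.1]
tcp_rot: [-0.0, 0.707, -0.0, 0.707]
contact_force: [-2.7, -3.4, 14.6]
gripper_width: 33.2
```

```bash
python3 - <<'E'
from h import *
go([454.8,127,67.9])
im=optics.get_image('scene'); save('pics/s9.png',im,(230,100,390,290),4)
E
```

```text
t 22.2 p [453.  126.   68.1] w 33.2 F [-2.7 -3.4 14.6] q [ 0.03  0.59  1.95 -0.    0.6   0.03]
tool shift [0.2 1.  1.8]
```

View pics/s9.png

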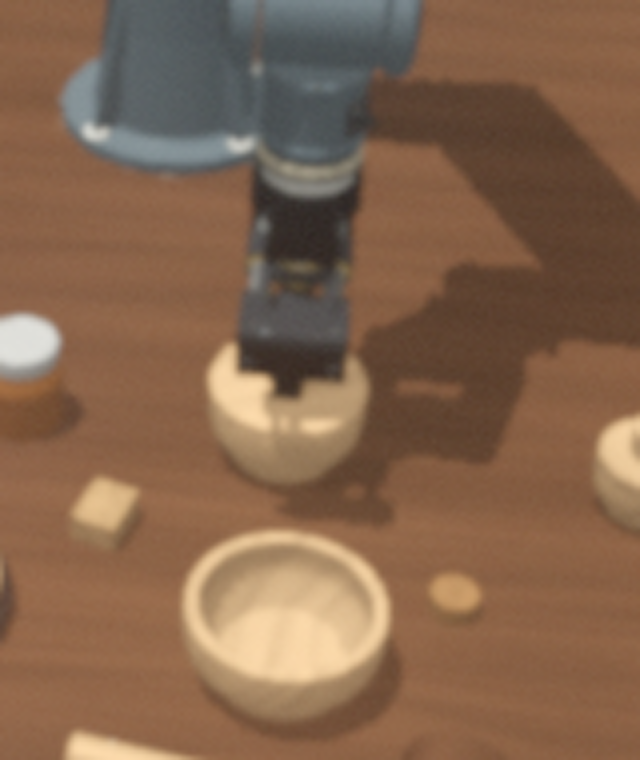

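Lid3 is seated on the rim, with 14.6 N of contact at the right height. I'll release it.

Call:
jog_arm --pt "-0.7 0 0 0 0 0" --pt "0 0 0 0 0 0"

```text
t: 22.45
position: [453.2, 126.3, 68.2]
tcp_rot: [-0.0, 0.707, 0.0, 0.707]
contact_force: [-2.5, -1.7, 8.3]
gripper_width: 33.6
```

Call:
jog_arm --pt "0 0 0 0 0 0" --pt "0 0 0 0 0 0" --pt "0 0 0 0 0 0" --pt "0 0 0 0 0 0" --pt "-10 0 0 0 0 0" --pt "-20 0 0 0 0 0" --pt "-30 0 0 0 0 0" --pt "-20 0 0 0 0 0" --pt "0 0 0 0 0 0" --gripper 0.75

```text
t: 23.35
position: [455.2, 126.8, 150.4]
tcp_rot: [-0.0, 0.705, 0.0, 0.71]
contact_force: [0.6, 0.3, -0.5]
gripper_width: 65.1
```

```bash
python3 - <<'E'
from h import *
go([650,-124,150])
im=optics.get_image('top'); save('pics/t10.png',im,(275,125,350,205),7); cv2.imwrite('pics/t10f.png',cv2.cvtColor(im,cv2.COLOR_RGB2BGR))
save('pics/w10.png',optics.get_image('wrist'))
E
```

```text
t 23.35 p [455.2 126.8 150.4] w 65.1 F [ 0.6  0.3 -0.5] q [0.03 0.44 1.89 0.   0.81 0.03]
tool shift [   1.6 -250.9  194.7]
```

View pics/t10.png

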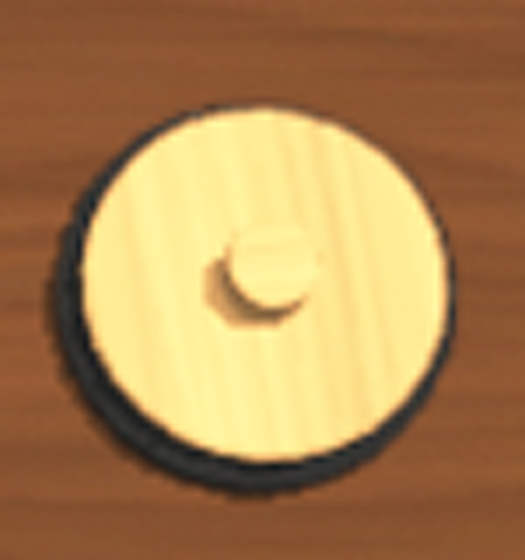

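View pics/w10.png

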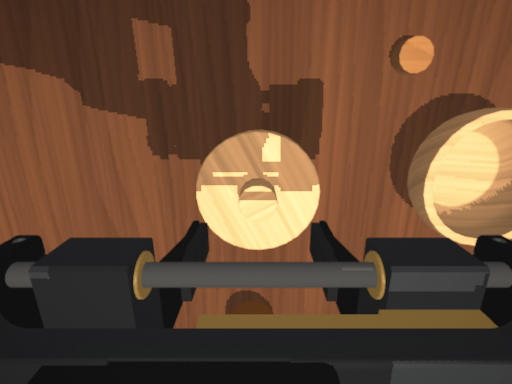

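View pics/t10f.png

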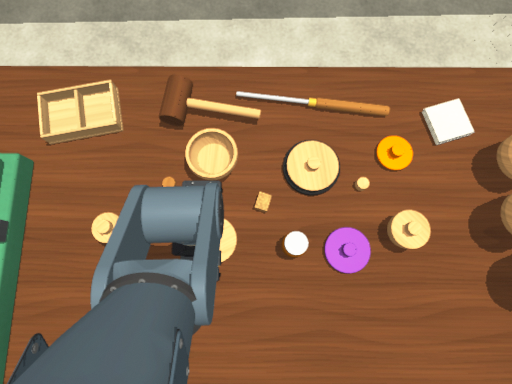

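```bash
python3 - <<'E'
from h import *
im=cv2.cvtColor(cv2.imread('pics/t10f.png'),cv2.COLOR_BGR2RGB); c=optics.get_calibration('top')
m=cv2.inRange(cv2.cvtColor(im,cv2.COLOR_RGB2HSV),(8,40,195),(35,170,255))
def meas(p,z,w=36):
    x,y=p; k=np.zeros_like(m); k[y-w:y+w,x-w:x+w]=m[y-w:y+w,x-w:x+w]
    ct=max(cv2.findContours(k,cv2.RETR_EXTERNAL,cv2.CHAIN_APPROX_NONE)[0],key=lambda q:np.ptp(q[:,0,0]))
    h=cv2.convexHull(ct)[:,0].astype(float); h=np.vstack([np.linspace(h[i],h[(i+1)%len(h)],6)[:-1] for i in range(len(h))])
    return fitc(onplane(c,h,z))
print('lid4 on disc',meas((313,166),31,30)); print('lid2',meas((410,229),59,28)); print('lid1',meas((105,228),53,24)); print('bowl4',meas((212,155),62))
E
```

```text
lid4 on disc (array([ 649.7886101 , -125.60256773,   66.99737981]), np.float64(0.3010550717805073))
lid2 (array([ 480.57405121, -354.73106934,   47.51313273]), np.float64(0.2209484441566687))
lid1 (array([483.97473525, 388.35088693,  36.4537059 ]), np.float64(1.8197225003464292))
bowl4 (array([673.48013208, 135.16840259,  66.03214325]), np.float64(0.28292987150431664))
```

Call:
jog_arm --pt "0 -15 12 0 0 0" --pt "0 -30 23 0 0 0" --pt "0 -35 27 0 0 0" --pt "0 -35 27 0 0 0" --pt "0 -35 27 0 0 0" --pt "0 -35 27 0 0 0" --pt "0 -35 27 0 0 0" --pt "0 -20 16 0 0 0" --pt "10 -11 10 0 0 0" --pt "20 0 0 0 0 0" --pt "30 0 0 0 0 0" --pt "25 0 0 0 0 0"

```text
t: 24.65
position: [647.0, -123.0, 59.2]
tcp_rot: [0.0, 0.709, 0.001, 0.706]
contact_force: [-0.1, 0.0, 0.1]
gripper_width: 65.2
```

Call:
jog_arm --pt "15 0 0 0 0 0" --pt "5 0 0 0 0 0" --pt "0 0 0 0 0 0" --pt "0 0 0 0 0 0"

```text
t: 25.05
position: [649.8, -124.4, 43.3]
tcp_rot: [-0.0, 0.707, 0.0, 0.708]
contact_force: [-1.1, 0.0, 0.2]
gripper_width: 65.7
```

```bash
python3 - <<'E'
from h import *
go([649.8,-124.6,34.4])
E
```

```text
t 25.05 p [ 649.8 -124.4   43.3] w 65.7 F [-1.1  0.   0.2] q [-0.36  0.8   1.46  0.    0.88 -0.36]
tool shift [ 8.9 -0.2 -0. ]
```

Call:
jog_arm --pt "5 0 0 0 0 0" --pt "3.9 0 0 0 0 0" --pt "0 0 0 0 0 0"

```text
t: 25.35
position: [648.9, -124.3, 33.5]
tcp_rot: [-0.0, 0.707, 0.0, 0.707]
contact_force: [-1.0, -0.2, -0.0]
gripper_width: 65.1
```

Call:
jog_arm --pt "0 0 0 0 0 0" --pt "0 0 0 0 0 0" --pt "0 0 0 0 0 0" --pt "0 0 0 0 0 0" --pt "0 0 0 0 0 0" --pt "0 0 0 0 0 0" --gripper 0.2 --grip_force 28

```text
t: 25.95
position: [649.5, -124.5, 33.7]
tcp_rot: [-0.0, 0.707, -0.0, 0.707]
contact_force: [0.2, 0.8, -0.3]
gripper_width: 33.3
```

```bash
python3 - <<'E'
from h import *
go([673.4,136.5,130])
E
```

```text
t 25.95 p [ 649.5 -124.5   33.7] w 33.3 F [ 0.2  0.8 -0.3] q [-0.36  0.81  1.46  0.    0.87 -0.36]
tool shift [-96.4 261.   24. ]
```

Call:
jog_arm --pt "-10 0 0 0 0 0" --pt "-25 0 0 0 0 0" --pt "-30 5 0 0 0 0" --pt "-25 20 2 0 0 0" --pt "-6 30 3 0 0 0" --pt "0 38 3.5 0 0 0" --pt "0 38 3.5 0 0 0" --pt "0 38 3.5 0 0 0" --pt "0 38 3.5 0 0 0" --pt "0 30 3 0 0 0" --pt "0 17 2 0 0 0" --pt "0 7 0 0 0 0"

```text
t: 27.15
position: [672.7, 138.3, 129.6]
tcp_rot: [-0.001, 0.707, 0.001, 0.707]
contact_force: [0.2, 0.1, -1.5]
gripper_width: 33.5
```

Call:
jog_arm --pt "0 0 0 0 0 0" --pt "0 0 0 0 0 0"

```text
t: 27.35
position: [672.9, 135.1, 129.5]
tcp_rot: [-0.0, 0.707, -0.001, 0.707]
contact_force: [0.3, 0.8, -2.4]
gripper_width: 33.4
```

```bash
python3 - <<'E'
from h import *
go([673.3,136.4,73.7])
im=optics.get_image('wrist'); save('pics/w11.png',im,(160,90,350,280),4)
E
```

```text
t 27.35 p [672.9 135.1 129.5] w 33.4 F [ 0.3  0.8 -2.4] q [ 0.04  0.71  1.34 -0.    1.08  0.04]
tool shift [55.8  1.3  0.4]
```

View pics/w11.png

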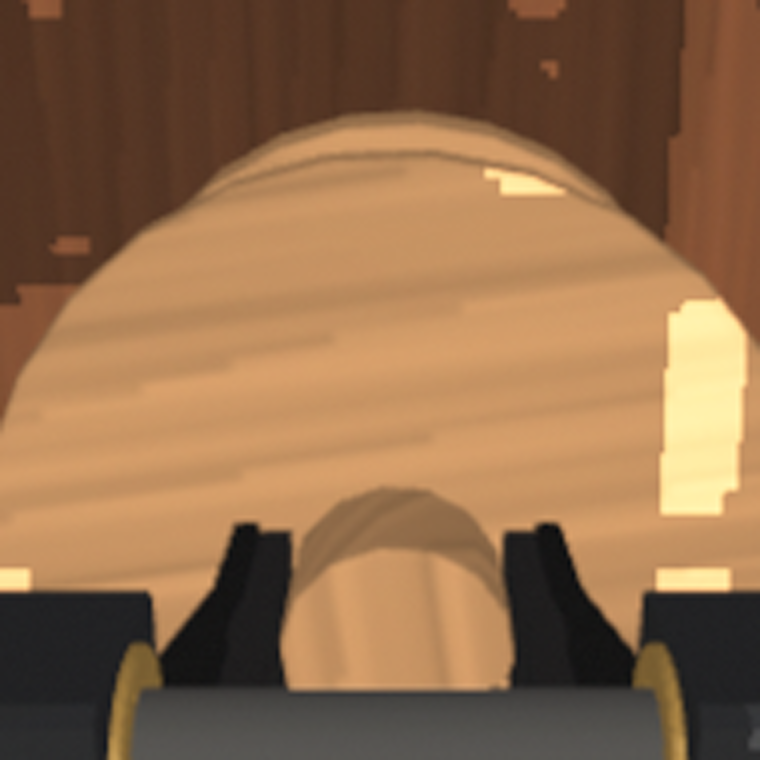

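```bash
python3 - <<'E'
from h import *
c=optics.get_calibration('wrist'); o,_=st()
f=lambda e:np.array(e)/4+[159.6,89.6]
L=f([(5,420),(400,152),(200,200),(600,202),(75,300),(710,290)])
print('lid',fitc(onplane(c,L,o['position'][2]-2.7),68))
O=f([(412,124),(310,140),(510,143),(245,172),(565,170)]); print('rim',fitc(onplane(c,O,62),67))
E
```

```text
t 27.4 p [673.  134.9 129.5] w 33.5 F [ 0.4 -0.5 -1.9] q [ 0.04  0.71  1.34 -0.    1.08  0.04]
lid (array([675.25461412, 134.14212128]), np.float64(0.4763256809156218))
rim (array([676.56143261, 134.92187431]), np.float64(0.30387278962483605))
```

Both methods agree to about a millimetre. I'll shift dx +0.7, dy +1.1 and lower.

Call:
jog_arm --pt "10 1.1 0.7 0 0 0" --pt "15 0 0 0 0 0" --pt "15 0 0 0 0 0" --pt "10 0 0 0 0 0" --pt "4 0 0 0 0 0" --pt "1 0 0 0 0 0" --pt "0 0 0 0 0 0" --pt "0 0 0 0 0 0"

```text
t: 28.2
position: [674.1, 137.8, 74.4]
tcp_rot: [-0.0, 0.707, 0.0, 0.707]
contact_force: [-0.7, 0.6, -2.0]
gripper_width: 33.4
```

```bash
python3 - <<'E'
from h import *
go([673.3,136.4,73.7])
im=optics.get_image('scene'); save('pics/s11.png',im,(230,100,390,290),4)
E
```

```text
t 28.2 p [674.1 137.8  74.4] w 33.4 F [-0.7  0.6 -2. ] q [0.04 0.78 1.37 0.   0.99 0.04]
tool shift [ 0.7 -1.4 -0.8]
```

View pics/s11.png

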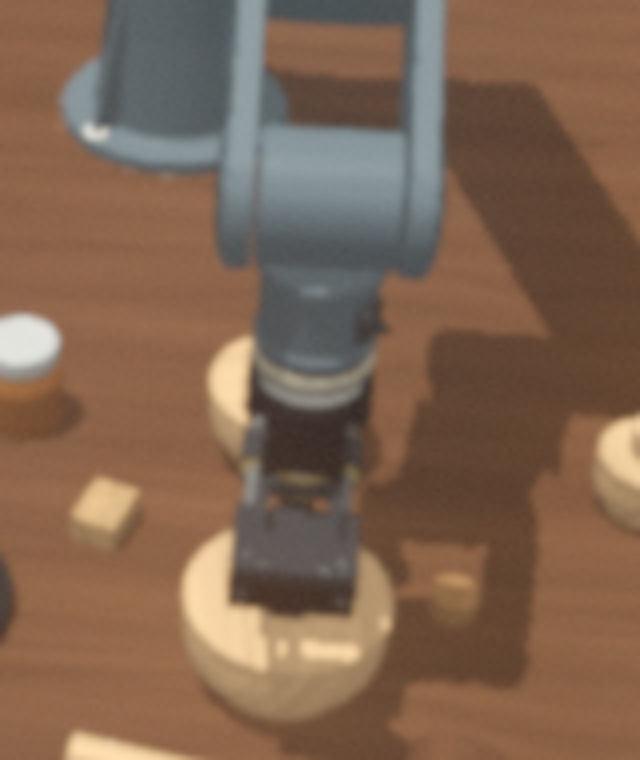

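Call:
jog_arm --pt "0.7 -1 -0.5 0 0 0" --pt "0.3 0 0 0 0 0" --pt "0 0 0 0 0 0"

```text
t: 28.55
position: [673.9, 137.1, 74.2]
tcp_rot: [0.0, 0.707, 0.0, 0.708]
contact_force: [0.5, 1.6, 0.8]
gripper_width: 33.6
```

Call:
jog_arm --pt "0 0 0 0 0 0" --pt "0 0 0 0 0 0" --pt "0 0 0 0 0 0" --pt "0 0 0 0 0 0" --pt "-10 0 0 0 0 0" --pt "-20 0 0 0 0 0" --pt "-30 0 0 0 0 0" --pt "-40 0 0 0 0 0" --pt "-40 -30 0 0 0 0" --pt "-30 -40 0 0 0 0" --pt "0 -40 0 0 0 0" --pt "0 -40 0 0 0 0" --gripper 0.75

```text
t: 29.75
position: [674.0, -14.6, 246.6]
tcp_rot: [-0.001, 0.705, -0.0, 0.709]
contact_force: [-0.7, 0.7, -0.3]
gripper_width: 65.4
```

Call:
jog_arm --pt "-10 -40 0 0 0 0" --pt "-10 -40 0 0 0 0" --pt "0 -30 0 0 0 0" --pt "0 0 0 0 0 0" --pt "0 0 0 0 0 0"

```text
t: 30.25
position: [673.0, -123.8, 264.0]
tcp_rot: [0.001, 0.707, -0.0, 0.707]
contact_force: [-0.0, 0.2, 0.0]
gripper_width: 65.5
```

```bash
python3 - <<'E'
from h import *
st(); cv2.imwrite('pics/t12.png',cv2.cvtColor(optics.get_image('top'),cv2.COLOR_RGB2BGR)); cv2.imwrite('pics/s12.png',cv2.cvtColor(optics.get_image('scene'),cv2.COLOR_RGB2BGR))
im=cv2.cvtColor(cv2.imread('pics/t12.png'),cv2.COLOR_BGR2RGB); c=optics.get_calibration('top')
m=cv2.inRange(cv2.cvtColor(im,cv2.COLOR_RGB2HSV),(8,40,195),(35,170,255))
def meas(p,z,w=36):
    x,y=p; k=np.zeros_like(m); k[y-w:y+w,x-w:x+w]=m[y-w:y+w,x-w:x+w]
    ct=max(cv2.findContours(k,cv2.RETR_EXTERNAL,cv2.CHAIN_APPROX_NONE)[0],key=lambda q:np.ptp(q[:,0,0]))
    h=cv2.convexHull(ct)[:,0].astype(float); h=np.vstack([np.linspace(h[i],h[(i+1)%len(h)],6)[:-1] for i in range(len(h))])
    f,e=fitc(onplane(c,h,z)); return f.round(1),e.round(2)
for n,p,z,w in((1,(108,228),53,22),(2,(410,229),59,28),(3,(214,239),65,32),(4,(211,153),71,36)): print(n,meas(p,z,w))
E
```

```text
t 30.25 p [ 673.  -123.8  264. ] w 65.5 F [-0.   0.2  0. ] q [-0.35  0.57  1.22  0.    1.35 -0.34]Traceback (most recent call last):
  File "<stdin>", line 10, in <module>
  File "<stdin>", line 7, in meas
ValueError: max() iterable argument is empty
```

View pics/t12.png

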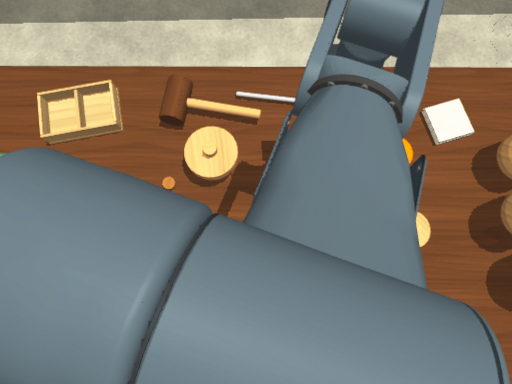

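View pics/s12.png

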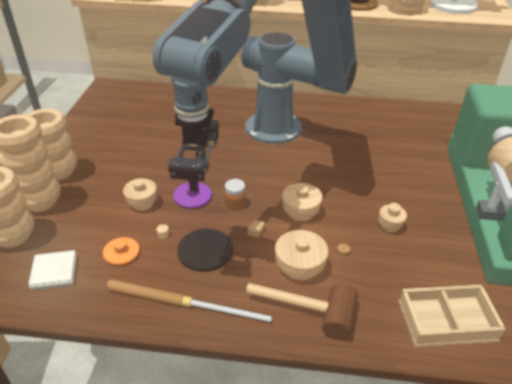

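Lid4 is on bowl4 and the scene view shows all four bowls lidded. The arm blocks the top camera, so I'll move it aside for a final check.

Call:
jog_arm --pt "-10 30 -16 0 0 0" --pt "-10 40 -21 0 0 0" --pt "-10 40 -21 0 0 0" --pt "-10 40 -21 0 0 0" --pt "0 40 -21 0 0 0" --pt "0 40 -21 0 0 0" --pt "0 40 -21 0 0 0" --pt "0 40 -21 0 0 0" --pt "0 40 -21 0 0 0" --pt "0 40 -21 0 0 0" --pt "0 40 -21 0 0 0" --pt "0 40 -21 0 0 0"

```text
t: 31.55
position: [423.7, 349.3, 303.8]
tcp_rot: [-0.001, 0.707, 0.001, 0.707]
contact_force: [0.5, 0.3, 0.2]
gripper_width: 65.0
```

Call:
jog_arm --pt "0 40 -21 0 0 0" --pt "0 40 -21 0 0 0" --pt "0 40 -21 0 0 0" --pt "0 40 -21 0 0 0" --pt "0 30 -21 0 0 0" --pt "0 10 -15 0 0 0" --pt "0 0 0 0 0 0" --pt "0 0 0 0 0 0"

```text
t: 32.35
position: [305.5, 546.0, 303.5]
tcp_rot: [-0.001, 0.707, 0.0, 0.707]
contact_force: [0.0, -0.9, 0.2]
gripper_width: 65.5
```

```bash
python3 - <<'E'
from h import *
st(); cv2.imwrite('pics/t13.png',cv2.cvtColor(optics.get_image('top'),cv2.COLOR_RGB2BGR)); save('pics/s13.png',optics.get_image('scene'),(110,165,420,290),2.5)
im=cv2.cvtColor(cv2.imread('pics/t13.png'),cv2.COLOR_BGR2RGB); c=optics.get_calibration('top')
hsv=cv2.cvtColor(im,cv2.COLOR_RGB2HSV); m=cv2.inRange(hsv,(8,40,195),(35,170,255))
def meas(p,z,w=36):
    x,y=p; k=np.zeros_like(m); k[y-w:y+w,x-w:x+w]=m[y-w:y+w,x-w:x+w]
    ct=max(cv2.findContours(k,cv2.RETR_EXTERNAL,cv2.CHAIN_APPROX_NONE)[0],key=lambda q:np.ptp(q[:,0,0]))
    h=cv2.convexHull(ct)[:,0].astype(float); h=np.vstack([np.linspace(h[i],h[(i+1)%len(h)],6)[:-1] for i in range(len(h))])
    f,e=fitc(onplane(c,h,z)); return f.round(1),e.round(2)
for n,p,z,w in((1,(108,228),53,22),(2,(410,229),59,28),(3,(214,239),65,32),(4,(211,153),71,36)): print(n,meas(p,z,w))
w=cv2.inRange(hsv,(0,0,215),(180,40,255));w[:,:270]=0;w[:,330:]=0;w[:220]=0;w[270:]=0
M=cv2.moments(w,True);print('jar',onplane(c,[M['m10']/M['m00'],M['m01']/M['m00']],75))
E
```

```text
t 32.35 p [305.5 546.  303.5] w 65.5 F [ 0.  -0.9  0.2] q [ 0.88  0.45  1.33 -0.    1.36  0.88]
1 (array([483.5, 386.6,  37.6]), np.float64(0.32))
2 (array([ 480.6, -354.7,   47.6]), np.float64(0.27))
3 (array([453.6, 125.2,  57.5]), np.float64(0.23))
4 (array([673.5, 135.3,  67.6]), np.float64(0.32))
jar [[444.44301675 -74.45837211]]
```

View pics/t13.png

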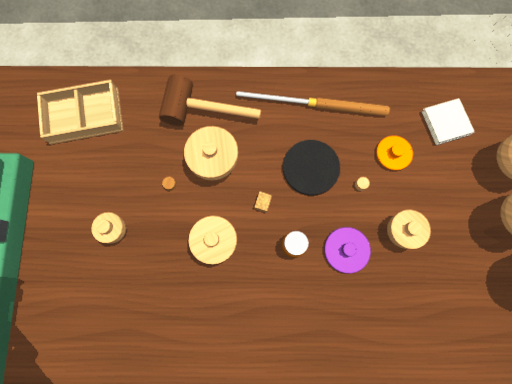

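View pics/s13.png

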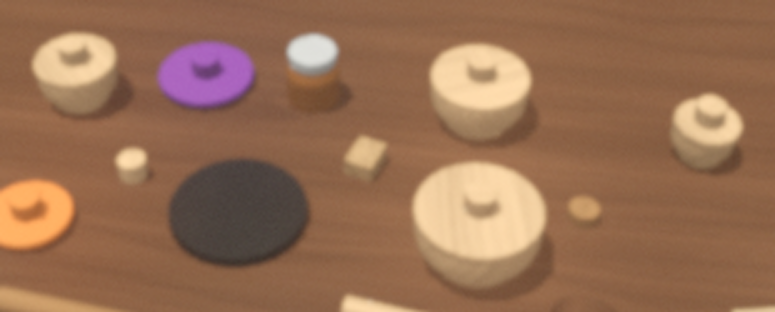

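```bash
python3 -c "
from bench import job
print(job.close_job())"
```

```text
the job is handed in; nothing more can be done
None
```

All four lids are off the stack and on the bowls of their own size, and the job is handed in at about 32 s of the 120 s allowed. No verdict was reported.

**Final checks:**
- **Lid positions:** in the last top view, each lid's centre was within about 1.5 mm of where its bowl's centre was first measured. The lids hide the rims, so the bowls could not be measured again at the end.
- **Seating:** I did not measure height or tilt directly. The flange outlines fit circles of the right size at the seated heights, and both views show the lids lying flat on standing bowls.
- **Wax jar and decoys:** the jar measured within 0.2 mm of its starting spot. I did not touch the purple or orange decoys.
- **Robot:** the arm was clear of everything. The highest force I read was about 15 N, while pressing lid3 onto its rim.

**Disagreements:** the wrist camera differed from the top camera by up to about 5 mm on lid1, and by 1–3 mm later. I relied mostly on the top camera, and the final positions matched it.

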